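Latch the hinged mould box shut

TASK

Close the hinged mould box ready for pouring with its draw latch: bring the claw over the slotted keeper on the swinging half and set its nose fully down in the slot and draw it back so that it catches under the keeper's lip, then swing the lever back and press it down over centre until it lies flat and the claw holds the two halves tight together. How far the half stands open is not measured, so feel for the slot; never push harder than about 30 N with the claw on the keeper or 40 N on the lever, and leave everything else on the bench where it is.

Things in the scene. Friction and masses are not known exactly. Their poses are not given: they have to be found in the camera images.
- mould: black two-part mould box, 170 x 200 mm, 100 mm high with its plywood board, fixed to the bench; a 48 mm split spout 16 mm high stands on its top, 95 mm from the latch. Origin on the bench under the middle of the parting line; x points across that line, from the fixed half on the robot's side to the swinging half; y along the line; z up. Positions given below in mm are in these axes
- hinge_pin (a point): top of the box on the vertical hinge pin of the swinging half, on the parting line (x 0), 174 mm to the -y side of the latch. The hinge is stiff (about 5 N at the keeper). The half starts ajar: the parting gap at the latch, g, is 3 to 13 mm and is not measured (or listed)
- keeper_shut (a point): fixed point on the box top (z 100), x 22.5 from the parting line, in the latch's plane: here lies the rear edge of the keeper's lip WHEN SHUT; ajar, the whole keeper is g further in x. Steel keeper, 34 mm wide in y. From that edge: lip x -12.5 to 0, its top 14 mm up, 3 mm thick, overhanging the slot by 2.5; slot mouth x 0 to 10, floor 3 mm up; back wall x 10 to 16, 14 mm up
- lever_pivot (a point): lever's pivot on the fixed half, axis along y, 14 mm above the box top, 64.5 mm in -x from keeper_shut. The claw is pinned to the lever 16 mm from it: with the lever at angle a the pin lies 16 cos(a - 0.12) in -x and 16 sin(a - 0.12) up from the pivot
- claw_pin (a point): the claw's pin on the lever (moves with the lever). From here to the nose is 76.2 mm straight; the shank has a strong spring: 14 N before it stretches, then 7 N per mm. The claw turns here with 0.03 N m friction: it stays at whatever angle it is left (at the start 0.1 to 0.6 rad above level), and the turning lever lifts a nose out of the slot that has not been drawn back under the lip
- lever (a joint): lever angle, rad: 0 = lying flat (home, a hard stop), handle pointing to the mould's -x; grows as it swings up and over towards +x; 1.57 upright, 2.6 at most. Stays where it is left (0.03 N m) and follows when the claw is carried. Hooked: light until the halves meet, then up to about 6 N on the handle, over centre at about 0.2
- handle: the steel handle of the lever: origin on the lever pivot, axes as the mould's when the lever is flat; an 18 mm wide bar along its own -x from 20 to 78 mm, its upper face at its z = 6 mm
- hook: front part of the steel claw. Origin: middle of the nose, a 5 mm square bar 24 mm long along y; x from pin to nose, z to the claw's upper side. A 4 mm leg (x 1 to 5, 22 wide) rises to a plate (top z 16); on it the finger tab to take it by: x -10 to 4, 10 mm thick in y, z 16 to 42. Entering, the nose centre must be 3 to 4.5 mm past the lip's edge; on the slot's floor it is 5.5 mm above the box top
- cup_big: bystander: clear mixing cup, 96 mm across, 105 mm high; origin under its middle
- cup_small: bystander: clear mixing cup, 72 mm across, 70 mm high; origin under its middle
- jar_a: bystander: jar, 60 mm across, 115 mm high; origin under its middle
- jar_b: bystander: jar, 68 mm across, 105 mm high; origin under its middle
- stick_a: bystander: wooden stirring stick, 136 x 16 x 3 mm, lying on top of the box beside the spout; origin under its middle
- stick_b: bystander: wooden stirring stick, 136 x 16 x 3 mm; origin under its middle
- brush: bystander: paint brush, 170 mm long; origin under its middle
- spatula: bystander: spatula, 200 mm long; origin under its middle

How it is judged:
On the way, in this order (a step that is already met when the one before it is completed fails the run):
1. the claw's nose is down in the keeper's slot (its centre below the lip, less than 111 mm above the bench) (x of hook in the frame of mould between 0.0205 and 0.043 m and z of hook in the frame of mould below 0.111 m and y of hook in the frame of mould between 0.058 and 0.082 m), for 0.2 s.
2. the lever is down home, the claw taut in the keeper and the halves drawn shut (value of joint lever below 0.07 rad and x of hook in the frame of mould between 0.0205 and 0.0245 m and z of hook in the frame of mould below 0.111 m and contact force between hook and anything else above 15 N), for 0.2 s.
At the end, for the whole second after the job is handed in: The lever lies home (within 0.07 rad of flat) and still; the claw's nose is under the keeper's lip (below z = 111 mm, x 20.5 to 24.5 mm in the mould's frame, which it is only with the halves shut) and pulls there with more than 15 N (all of step 2 and velocity of joint lever between -0.05 and 0.05 rad/s); the robot touches nothing.
It fails at once if the claw is pressed on the lip, back wall or slot floor of the keeper with more than 30 N (contact force between hook and keeper_c0 above 30 N or contact force between hook and keeper_c1 above 30 N or contact force between hook and keeper_c3 above 30 N).
It fails at once if the lever is pushed with more than 40 N (contact force between the fingers and handle above 40 N).
It fails at once if a bystander is moved more than 30 mm (distance of any of cup_big, cup_small, jar_a, jar_b, stick_a, stick_b, brush, spatula from where it was at the start of the episode above 0.03 m).
It also fails if it takes over 72 s, if anything falls off the work surface, if the arm or the gripper's body presses on something with over 40 N, if the wrist force passes 120 N, or if a joint passes its speed limit or range.

ROBOT

A 6-joint arm with a two-finger parallel gripper is mounted at the origin on the work surface. World frame = base frame: x ahead of the robot, y to its left, z up, the work surface at z = 0. Lengths are in m, angles in rad, forces in N, time in s.
With the tool pointing down it reaches from about 0.3 to 0.875 m from the base axis. Payload 6.4 kg.
Tool frame: the origin (TCP) lies on the centre line of the jaws, within the pads' length; the fingertips stand ctrl.nose_length ahead of it and the grasp point (between the pads) lies 6 mm ahead of it (ctrl.nose_length is the distance from the TCP to the fingertips, in m); x points along the fingers, y is the direction in which the jaws open and shut, and the axes are right-handed (so a half turn about x gives the same grasp; the last joint's range is limited). The gripper opens to 85 mm and grips with 20 to 120 N. Pads are 22 mm wide; open, the fingers measure 114 mm over their backs; the gripper's body (76 mm by 85 mm) begins 54 mm behind the grasp point. The pads swing forward as they close: fully open they stand 13 mm farther back than shut.
Start: joints at [-1.423, 0.181, 1.607, -0, 1.354, -0.206], TCP at [0.199, -0.539, 0.256] pointing down, gripper open.
Joint ranges: [-2.99, 2.99], [-0.89, 2.07], [0.3, 2.58], [-1.14, 4.28], [0, 2.63], [-3.12, 3.12]. Speed limits (rad/s): [2.57, 2.57, 3.01, 3.14, 3.14, 3.14].

INTERFACE

Orientations are given as a unit quaternion [w, x, y, z].
In Python, from bench import telemetry, cams, workorder, spotter, ctrl gives the robot as it stands. The module is installed in compiled form; this text tells all that it offers.
- The arm moves only by the tool servo_tool, never from a script. Its argument "targets" is one flat list of numbers, 4 for each row, row after row: the shift along the tool's x, y, z in mm, then the turn about the tool's x in rad. A call has exactly 5 rows; each row shifts and turns the commanded pose from where the row before left it, along the tool's axes as they then stand; what a row does not reach is not made up. A row lasts 1/10 s, in which the tool goes at most 50 mm and 8.59 degrees, less where a joint would pass 70% of its speed; a pose out of reach is approached as far as the arm can. A call is refused whole if a number of a shift passes 50 or a number of a turn 0.15, either way. A call with a gripper value outside its range is refused whole. "fingers" is the finger opening in mm, from 0 to 85.4, set as the call begins (left out, the last holds). The fingers move at their own pace and stop on an object; the grip force is fixed at half the most. Time passes only in rows, so rows that do not move let the fingers close, or fill a call up. It gives the time, the measured TCP pose, the force and the opening at its end, in the units of the state.
- telemetry.get_obs(): the state, without advancing time (a new reading comes with each control period).
- cams.camera(name): name is "side" or "top"; returns (picture, depth): 384x512x3 uint8, blue, green, red; 384x512 float32, m along the optical axis (not along the pixel's ray), 0 where there is no reading.
- cams.camera_params(name): a dict with "intrinsics" (3x3 intrinsics, pixels), "R" (3x3) and "t" (3): a world point X has camera coordinates R X + t. Camera axes: x right, y down, z forward; pixel columns grow to the right and rows downward; lengths in m; the calibration is good to about 2 mm. A picture is of the moment at which its call begins. camera_params takes no time and is no camera call.
- workorder.hand_in(): hands the job in, once; it reports no verdict.
Trained networks look in the newest picture that a camera, given by its name, has taken for a name from the list of things; names that differ only in an ending like _2 or _b are one class to them, and where a whole thing is asked for, a point or a joint stands for the part that bears it (a point fixed in the world has none). Each returns a list of dicts, best first, with "score" (0 to 1); they miss things now and then, are a little off and sometimes report something else, mostly with a low value. They report only what shows in the picture. A call takes as long as a camera call.
- spotter.search_frame(camera, thing): "pixel" ([column, row] in pixels, amid what is visible of it).
The state is a dict: "time_s": time; "q": joint angles; "dq": joint speeds; "joint_efforts": joint torques, N m; "eef_pos": TCP position; "eef_rot": TCP orientation; "wrist_force": force on the tool from outside, world axes, zero at the start; "torque": the same for the moment, N m; "opening": opening from 0.0 (shut) to 1.0 (fully open).
Only numpy, scipy, OpenCV 4.12 (cv2) and the standard library are available. Lean on these libraries where they do the work, as an engineer would, in place of code of your own. Each camera call takes 0.05 s, during which the arm holds its last target.

## Working session

There is one attempt and no reset: what is moved stays moved. The work goes in short steps, Python scripts to look and compute and a tool call to move; the robot and the scene stay as the last step left them, time stands still between calls to the robot, and variables do not carry over. Pictures are saved under pics/ and viewed, and the job is handed in when it is done.

Besides the shell and the picture viewer there is one more tool, called after "Call:" as name(argument=value, ...) on one line, values as JSON. servo_tool: Moves the arm, as the interface text tells. Its arguments: {"type":"object","properties":{"targets":{"type":"array","items":{"type":"number"}},"fingers":{"type":"number"}},"required":["targets"]}

```bash
mkdir -p pics; ls
python3 - <<'E'
from bench import telemetry, cams, workorder, spotter, ctrl
import cv2, numpy as np
print(telemetry.get_obs(), ctrl.nose_length)
for n in ("side","top"):
    im,d=cams.camera(n); cv2.imwrite(f"pics/{n}0.png",im); np.save(f"{n}0.npy",d)
    p=cams.camera_params(n); print(n,p)
    for th in ("mould","hinge_pin","keeper_shut","lever_pivot","claw_pin","handle","hook","lever"):
        try:
            r=spotter.search_frame(n,th); print(th,[(np.round(x["pixel"],1).tolist(),round(x["score"],2)) for x in r[:2]])
        except Exception as e: print(th,e)
print(telemetry.get_obs()["time_s"])
E
```

```text
pics
{'time_s': 0.0, 'q': array([-1.42327943e+00,  1.81527577e-01,  1.60804038e+00, -3.99705252e-06,
        1.35380782e+00, -2.06321427e-01]), 'dq': array([ 0.00108933, -0.00091007, -0.00063241, -0.00086301, -0.00111393,
        0.00088641]), 'joint_efforts': array([-6.16529087e-04, -4.44875050e+01, -3.51336944e+01, -3.83284432e-04,
        9.01744352e-03, -1.23456029e-06]), 'eef_pos': array([ 0.19916266, -0.53884475,  0.25537605]), 'eef_rot': array([ 0.1238192 ,  0.69608608,  0.12507959, -0.69605177]), 'wrist_force': array([-0.38219585,  0.03260565, -0.25222531]), 'torque': array([ 0.00596745, -0.00155478, -0.06004915]), 'opening': 0.9993102579569091} 0.025
side {'intrinsics': array([[370.79642117,   0.        , 258.1763434 ],
       [  0.        , 370.79642117, 195.15158071],
       [  0.        ,   0.        ,   1.        ]]), 'R': array([[ 0.98686536, -0.16063875, -0.0170866 ],
       [-0.113022  , -0.61099667, -0.78352351],
       [ 0.11542439,  0.77516337, -0.62112716]]), 't': array([-0.58775779,  0.13629747,  1.05296578])}
mould []
hinge_pin [([259.4, 213.0], 0.64)]
keeper_sh
[... 168 characters left out ...]
.9, 159.4], 0.43)]
lever [([248.1, 168.2], 0.76), ([300.2, 254.2], 0.66)]
top {'intrinsics': array([[431.63028848,   0.        , 255.48329012],
       [  0.        , 431.63028848, 192.63125318],
       [  0.        ,   0.        ,   1.        ]]), 'R': array([[ 0.00687134, -0.9997425 ,  0.02162667],
       [-0.98260561, -0.01076401, -0.18539244],
       [ 0.18557749, -0.01997659, -0.98242655]]), 't': array([-0.03606473,  0.58065675,  1.21395081])}
mould [([250.4, 187.4], 0.75)]
hinge_pin [([251.5, 185.1], 0.59)]
keeper_shut [([250.9, 186.8], 0.74)]
lever_pivot [([245.2, 185.0], 0.65)]
claw_pin [([225.8, 176.5], 0.69)]
handle []
hook [([224.9, 169.7], 0.46)]
lever [([226.8, 179.6], 0.69)]
0.9
```

View pics/side0.png

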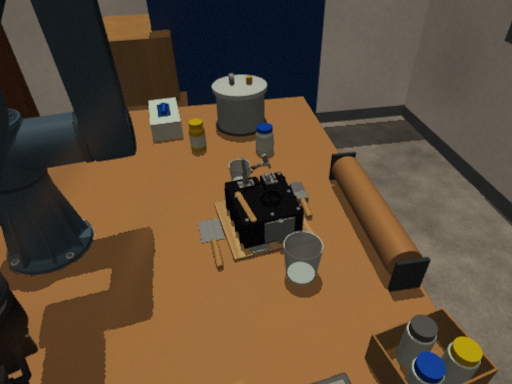

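View pics/top0.png

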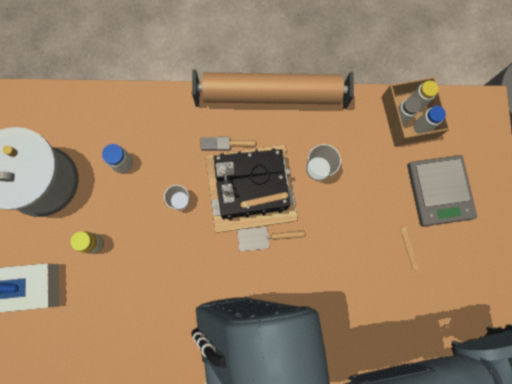

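Run:
```python
import cv2
a=cv2.imread("pics/side0.png")[120:280,170:370]; cv2.imwrite("pics/side0z.png",cv2.resize(a,(800,640))[:600])
a=cv2.imread("pics/top0.png")[110:260,150:350]; cv2.imwrite("pics/top0z.png",cv2.resize(a,(800,600)))
```

```text
(no output)
```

View pics/side0z.png

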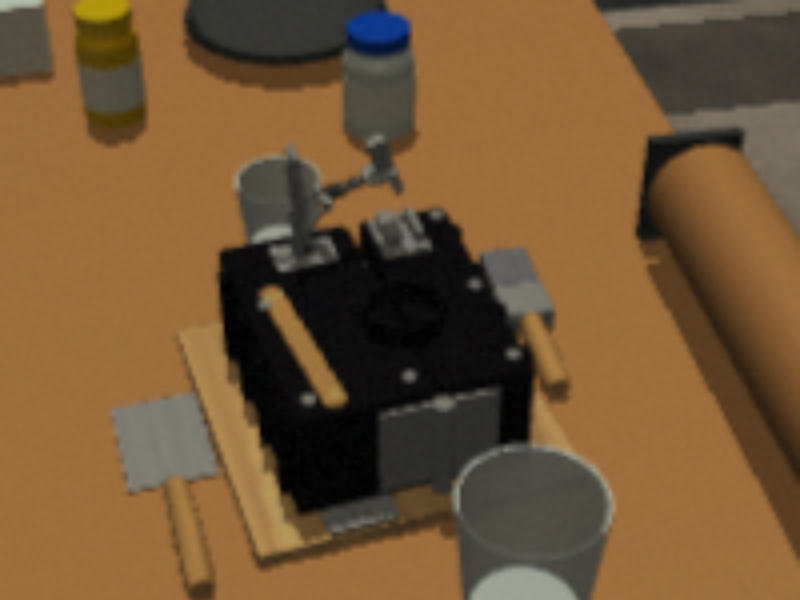

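View pics/top0z.png

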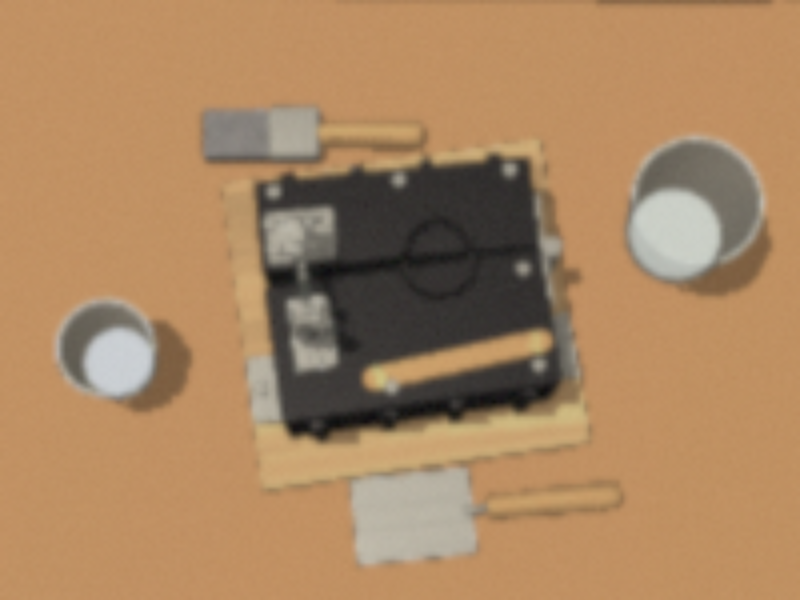

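```bash
cat > h.py <<'E'
import numpy as np, cv2
from bench import telemetry, cams, workorder, spotter, ctrl
P={n:cams.camera_params(n) for n in ("side","top")}
def cloud(n,d):
    p=P[n];K=p["intrinsics"];v,u=np.indices(d.shape)
    c=np.stack([(u-K[0,2])/K[0,0]*d,(v-K[1,2])/K[1,1]*d,d],-1)
    w=(c-p["t"])@p["R"]; w[d<=0]=np.nan
    return w
def ray(n,u,v,z):
    p=P[n];K=p["intrinsics"];r=p["R"].T@np.array([(u-K[0,2])/K[0,0],(v-K[1,2])/K[1,1],1]);c=-p["R"].T@p["t"]
    return c+r*(z-c[2])/r[2]
def proj(n,X):
    p=P[n];c=np.asarray(X)@p["R"].T+p["t"];q=c@p["intrinsics"].T
    return q[...,:2]/q[...,2:]
E
python3 - <<'E'
from h import *
for n in ("top","side"):
    d=np.load(n+"0.npy"); w=cloud(n,d); im=cv2.imread(f"pics/{n}0.png")
    m=(w[...,2]>.09)&(w[...,2]<.108)&(abs(w[...,0]-.6)<.25)&(abs(w[...,1])<.25)&(im.max(-1)<70)
    print(n,m.sum(), np.median(w[m],0))
    r=cv2.minAreaRect((w[m][:,:2]*1000).astype(np.float32)); print(r, cv2.boxPoints(r).round(1).tolist())
    # zhist
    print(np.percentile(w[m][:,2],[5,50,95]))
f=lambda u,v,z=.1: ray("top",150+u/4-.4,110+v/4-.4,z).round(4)
for nm,a in dict(BL=(290,428),BR=(555,385),partL=(267,272),partR=(538,246),TL=(258,185),TR=(525,157)).items(): print(nm,f(*a))
print("spout",f(438,259,.116))
# tall stuff
for n in ("top","side"):
    w=cloud(n,np.load(n+"0.npy")); m=(w[...,2]>.106)&(abs(w[...,0]-.62)<.14)&(abs(w[...,1]-.05)<.14)
    for v,u in np.argwhere(m): print(n,u,v,(w[v,u]*1000).round().astype(int).tolist(),end="; ")
    print()
E
```

```text
top 2811 [ 0.60635144 -0.02533462  0.10022285]
((606.7888793945312, -17.874229431152344), (184.03915405273438, 195.49012756347656), 8.805660247802734) [[500.8999938964844, 64.5999984741211], [530.7999877929688, -128.60000610351562], [712.7000122070312, -100.4000015258789], [682.7999877929688, 92.80000305175781]]
[0.09569099 0.10022285 0.10421588]
side 2354 [ 0.60785149 -0.04480161  0.09853916]
((617.1529541015625, -82.16720581054688), (186.45774841308594, 329.4211120605469), 9.025959014892578) [[499.20001220703125, 65.9000015258789], [550.9000244140625, -259.5], [735.0999755859375, -230.1999969482422], [683.4000244140625, 95.0999984741211]]
[0.09345197 0.09853916 0.1019983 ]
BL [0.5031 0.063  0.1   ]
BR [ 0.5355 -0.123   0.1   ]
partL [0.6147 0.0817 0.1   ]
partR [ 0.636  -0.1115  0.1   ]
TL [0.6786 0.0897 0.1   ]
TR [ 0.702  -0.1025  0.1   ]
spout [ 0.6219 -0.0395  0.116 ]
top 270 152 [690, -71, 106]; top 276 152 [691, -88, 106]; top 250 153 [686, -13, 107]; top 249 154 [683, -10, 107]; top 221 155 [680, 70, 106]; top 249 155 [680, -11, 109]; top 218 156 [677, 78, 106]; top 217 157 
[... 25623 characters left out ...]
-66, 112]; side 274 202 [631, -62, 108]; side 275 202 [632, -70, 114]; side 276 202 [636, -65, 110]; side 277 202 [638, -66, 110]; side 278 202 [642, -63, 107]; side 265 203 [606, -61, 107]; side 266 203 [609, -64, 109]; side 267 203 [611, -65, 109]; side 268 203 [614, -65, 109]; side 269 203 [616, -66, 109]; side 270 203 [619, -69, 111]; side 271 203 [622, -67, 110]; side 272 203 [624, -69, 111]; side 273 203 [627, -69, 110]; side 275 203 [633, -67, 107]; side 276 203 [636, -66, 107]; side 266 204 [608, -65, 107]; side 267 204 [611, -66, 107]; side 268 204 [614, -67, 107]; side 269 204 [616, -68, 108]; side 270 204 [619, -69, 108]; side 271 204 [621, -69, 107]; side 273 204 [627, -70, 107];
```

```bash
cat >> h.py <<'E'
from scipy.spatial.transform import Rotation as Ro
PSI=np.radians(9.7); O=np.array([.6169,-.0153]); Rm=np.array([[np.cos(PSI),-np.sin(PSI)],[np.sin(PSI),np.cos(PSI)]])
def m2w(x,y=70): return O*1000+Rm@np.array([x,y])
def w2m(p): return Rm.T@(np.asarray(p)[:2]*1000-O*1000)
def tool(o):
    w,x,y,z=o["eef_rot"]; return Ro.from_quat([x,y,z,w]).as_matrix()
def st():
    o=telemetry.get_obs(); T=tool(o); p=o["eef_pos"]
    print("t",round(o["time_s"],2),"tcp mm",(p*1000).round(1),"mould xy",w2m(p).round(1),"F",o["wrist_force"].round(1),"open",round(o["opening"]*85.4,1),"yerr",round(yerr(T),3))
    return o,T
def yerr(T):
    y=T[:2,1]; a=np.arctan2(y[1],y[0])-(PSI+np.pi/2); return (a+np.pi/2)%np.pi-np.pi/2
def delta(tw,o,T): return T.T@(np.asarray(tw)-o["eef_pos"]*1000)
E
python3 - <<'E'
from h import *
o,T=st(); print(T.round(3))
print(delta([626,57.4,256],o,T).round(1))
E
```

```text
t 0.9 tcp mm [ 199.2 -539.4  256.3] mould xy [-500.  -446.2] F [ 0.1 -0.2 -0.9] open 85.5 yerr 0.184
[[-0.     0.346 -0.938]
 [-0.    -0.938 -0.346]
 [-1.     0.     0.   ]]
[ 3.000e-01 -4.120e+02 -6.071e+02]
```

Call:
servo_tool(targets=[0,-25,-37,0,0,-25,-37,0,0,-25,-37,0,0,-25,-37,0,0,-25,-37,0], fingers=45)

```text
time_s: 1.4
eef_pos: [0.3302, -0.3566, 0.2564]
eef_rot: [0.124, 0.696, 0.124, -0.696]
wrist_force: [1.3, -0.7, -0.2]
opening: 0.525
```

Call:
servo_tool(targets=[0,-25,-37,0,0,-25,-37,0,0,-25,-37,0,0,-25,-37,0,0,-25,-37,0])

```text
time_s: 1.9
eef_pos: [0.4606, -0.1751, 0.2566]
eef_rot: [0.125, 0.696, 0.124, -0.696]
wrist_force: [-0.2, -0.6, -0.1]
opening: 0.53
```

Call:
servo_tool(targets=[0,-25,-37,0,0,-25,-37,0,0,-25,-37,0,0,-25,-37,0,0,-25,-37,0])

```text
time_s: 2.4
eef_pos: [0.5909, 0.0064, 0.2565]
eef_rot: [0.125, 0.696, 0.124, -0.696]
wrist_force: [0.8, -0.3, -0.0]
opening: 0.527
```

Run:
```python
from h import *
o,T=st()
print(delta([626,57.4,256],o,T).round(1))
```

```text
t 2.4 tcp mm [590.9   6.4 256.5] mould xy [-22.   25.8] F [ 0.8 -0.3 -0. ] open 45.0 yerr 0.185
[  0.5 -35.6 -50.6]
```

Finish the translation, turn to align, then go down part way.

Call:
servo_tool(targets=[0,-17.8,-25.3,0,0,-17.8,-25.3,0,0,0,0,0.092,0,0,0,0.092,0,0,0,0])

```text
time_s: 2.9
eef_pos: [0.6251, 0.056, 0.256]
eef_rot: [-0.06, -0.704, -0.06, 0.705]
wrist_force: [0.1, -0.7, -0.7]
opening: 0.525
```

Run:
```python
from h import *
o,T=st(); print(T.round(3))
print(delta([626,57.4,194],o,T).round(1))
for n in ("side","top"):
    im,d=cams.camera(n); cv2.imwrite(f"pics/{n}1.png",im)
    a=im[100:200,200:320] if n=="side" else im[120:220,180:300]
    cv2.imwrite(f"pics/{n}1z.png",cv2.resize(a,(720,600),interpolation=cv2.INTER_CUBIC))
```

```text
t 2.9 tcp mm [625.1  56.  256. ] mould xy [20.1 68.9] F [ 0.1 -0.7 -0.7] open 44.9 yerr 0.0
[[-0.     0.169 -0.986]
 [ 0.    -0.986 -0.169]
 [-1.    -0.     0.   ]]
[62.  -1.2 -1.2]
```

View pics/side1z.png

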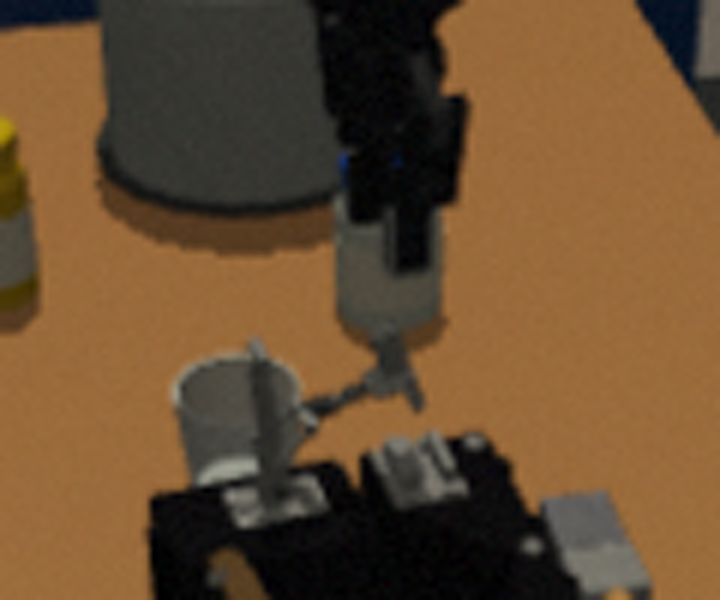

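View pics/top1z.png

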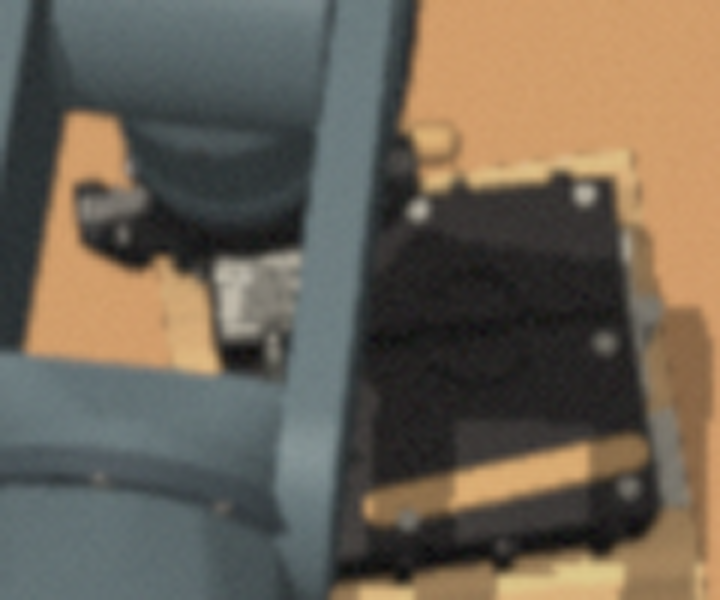

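Call:
servo_tool(targets=[15,-1.2,-1.2,0,15,0,0,0,16,0,0,0,16,0,0,0,0,0,0,0], fingers=34)

```text
time_s: 3.5
eef_pos: [0.6239, 0.057, 0.1901]
eef_rot: [-0.06, -0.702, -0.06, 0.707]
wrist_force: [0.4, -0.6, 0.7]
opening: 0.399
```

Call:
servo_tool(targets=[0,0,0,0,0,0,0,0,0,0,0,0,0,0,0,0,0,0,0,0], fingers=6)

```text
time_s: 4.0
eef_pos: [0.6264, 0.0571, 0.1949]
eef_rot: [0.06, 0.705, 0.06, -0.704]
wrist_force: [-0.4, 1.1, -0.9]
opening: 0.099
```

Run:
```python
from h import *
o,T=st()
for n in ("side",):
    im,d=cams.camera(n); cv2.imwrite(f"pics/{n}2.png",im); np.save("side2.npy",d)
    a=im[100:200,200:320]
    cv2.imwrite(f"pics/{n}2z.png",cv2.resize(a,(720,600),interpolation=cv2.INTER_CUBIC))
```

```text
t 4.0 tcp mm [626.4  57.1 194.9] mould xy [21.5 69.8] F [-0.4  1.1 -0.9] open 8.5 yerr 0.001
```

View pics/side2z.png

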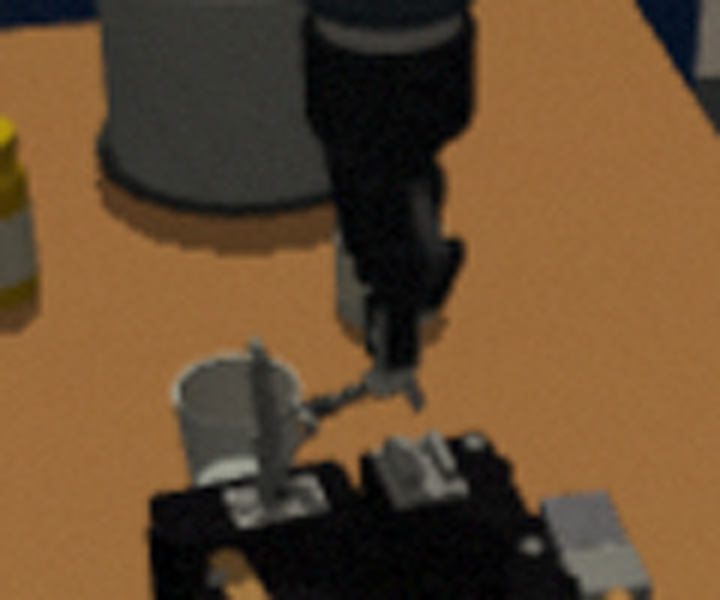

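Call:
servo_tool(targets=[3,0,-2.4,0,3,0,-2.4,0,3,0,-2.4,0,0,0,0,0,0,0,0,0])

```text
time_s: 4.55
eef_pos: [0.6339, 0.0583, 0.1863]
eef_rot: [0.06, 0.705, 0.06, -0.704]
wrist_force: [-1.5, 1.5, 5.7]
opening: 0.097
```

Run:
```python
from h import *
o,T=st(); print(T.round(3))
```

```text
t 4.55 tcp mm [633.9  58.3 186.3] mould xy [29.1 69.7] F [-1.5  1.5  5.7] open 8.3 yerr 0.001
[[ 0.001  0.169 -0.986]
 [ 0.    -0.986 -0.169]
 [-1.     0.    -0.001]]
```

Call:
servo_tool(targets=[3,0,-2.4,0,3,0,-2.4,0,3,0,-2.4,0,0,0,0,0,0,0,0,0])

```text
time_s: 5.05
eef_pos: [0.6408, 0.0595, 0.1769]
eef_rot: [0.06, 0.705, 0.06, -0.704]
wrist_force: [0.4, 1.8, 4.8]
opening: 0.099
```

Run:
```python
from h import *
o,T=st()
for n in ("side",):
    im,d=cams.camera(n); cv2.imwrite(f"pics/{n}3.png",im); np.save("side3.npy",d)
    a=im[130:190,230:310]
    cv2.imwrite(f"pics/{n}3z.png",cv2.resize(a,(800,600),interpolation=cv2.INTER_CUBIC))
```

```text
t 5.05 tcp mm [640.8  59.5 176.9] mould xy [36.2 69.7] F [0.4 1.8 4.8] open 8.5 yerr 0.0
```

View pics/side3z.png

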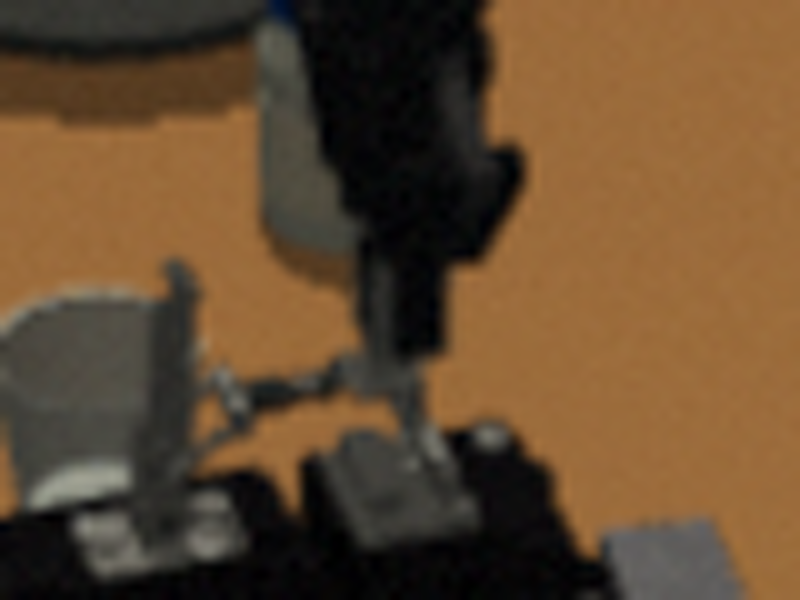

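```bash
cat >> h.py <<'E'
L1,L2=16.,76.2; PX,PZ=-1.5,32.; OX,OZ=42.2,-132.2
def fk(pad):
    r=np.hypot(L2+PX,PZ); d=np.hypot(*pad); al=np.arctan2(pad[1],pad[0])+np.arccos((L1**2+d*d-r*r)/(2*L1*d))
    pin=L1*np.array([np.cos(al),np.sin(al)]); c=np.arctan2(*(pad-pin)[::-1])-np.arctan2(PZ,L2+PX)
    return pin+L2*np.array([np.cos(c),np.sin(c)]),c,np.pi-al+.12
def ik(nose):
    nose=np.asarray(nose,float);d=np.hypot(*nose); al=np.arctan2(nose[1],nose[0])+np.arccos((L1**2+d*d-L2**2)/(2*L1*d))
    pin=L1*np.array([np.cos(al),np.sin(al)]);v=nose-pin;c=np.arctan2(v[1],v[0]);
    return nose+np.array([PX*np.cos(c)-PZ*np.sin(c),PX*np.sin(c)+PZ*np.cos(c)]),c
def pad(o): return np.array([w2m(o["eef_pos"])[0]+OX,o["eef_pos"][2]*1000+OZ])
def nose(o):
    n,c,a=fk(pad(o)); print("nose rel pivot",n.round(1),"z_m",(n[1]+114).round(1),"c",c.round(3),"lever",a.round(2)); return n
def go(o,n):
    p,c=ik(n); d=p-pad(o); print("to",n,"tool x %.1f z %.1f"%(-d[1],-d[0]),"c",c.round(3))
E
python3 - <<'E'
from h import *
o,T=st(); nose(o)
for n in [(74,8),(74,4),(74,2.5),(80,2.5),(80,-8.5)]: go(o,n)
E
```

```text
t 5.1 tcp mm [640.8  59.5 176.9] mould xy [36.2 69.7] F [-0.1  1.3  5.5] open 8.2 yerr 0.001
nose rel pivot [78.5 12.7] z_m 126.7 c -0.041 lever 1.84
to (74, 8) tool x 4.7 z 2.5 c -0.104
to (74, 4) tool x 8.9 z 0.8 c -0.157
to (74, 2.5) tool x 10.5 z 0.2 c -0.178
to (80, 2.5) tool x 10.4 z -5.5 c -0.168
to (80, -8.5) tool x 22.2 z -9.8 c -0.303
```

Run:
```python
from h import *
im=cv2.imread("pics/side3.png"); S=10
a=cv2.resize(im[140:190,230:310],(800,500),interpolation=cv2.INTER_CUBIC)
def pt(x,y,z): 
    w=m2w(x-42.2,y); u=proj("side",np.array([w[0],w[1],z])/1000); return (int((u[0]-230+.5)*S),int((u[1]-140+.5)*S))
n=np.array([78.5,126.7])
c=-.04
def hk(x,z): return n+np.array([x*np.cos(c)-z*np.sin(c),x*np.sin(c)+z*np.cos(c)])
for hx,hz in [(-2.5,-2.5),(-2.5,2.5),(5,-2.5),(5,16)]:
    q=hk(hx,hz); cv2.circle(a,pt(q[0],58,q[1]),3,(0,0,255),-1); cv2.circle(a,pt(q[0],82,q[1]),3,(255,0,255),-1)
for e,col in ((75.5,(0,255,0)),(77,(255,255,0))):
  for x in (e-12.5,e,e+10,e+16):
    cv2.line(a,pt(x,53,114),pt(x,87,114),col,1)
cv2.imwrite("pics/ov3.png",a)
```

```text
(no output)
```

View pics/ov3.png

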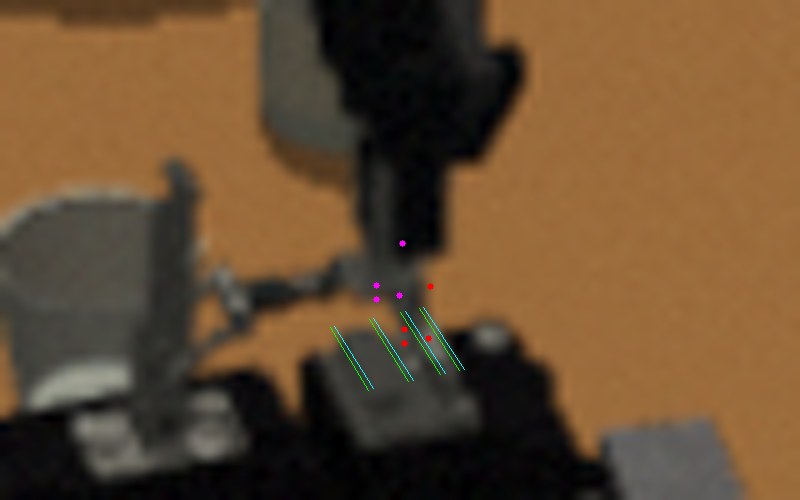

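Call:
servo_tool(targets=[2.3,0,1,0,2.3,0,0.7,0,2,0,0,0,0,0,0,0,0,0,0,0])

```text
time_s: 5.6
eef_pos: [0.6399, 0.0592, 0.1713]
eef_rot: [0.06, 0.706, 0.06, -0.703]
wrist_force: [0.9, 3.1, 7.8]
opening: 0.098
```

Run:
```python
from h import *
o,T=st(); nose(o)
for n in [(74,4),(74,2.5),(74,1.5)]: go(o,n)
```

```text
t 5.6 tcp mm [639.9  59.2 171.3] mould xy [35.3 69.6] F [0.9 3.1 7.8] open 8.4 yerr 0.0
nose rel pivot [75.3  7.2] z_m 121.2 c -0.116 lever 1.66
to (74, 4) tool x 3.3 z -0.1 c -0.157
to (74, 2.5) tool x 4.9 z -0.7 c -0.178
to (74, 1.5) tool x 5.9 z -1.1 c -0.191
```

Call:
servo_tool(targets=[0.5,0,0,0,0.5,0,0,0,0.5,0,0,0,0,0,0,0,0,0,0,0])

```text
time_s: 6.1
eef_pos: [0.6398, 0.0593, 0.1699]
eef_rot: [0.06, 0.706, 0.06, -0.703]
wrist_force: [0.6, 2.7, 8.2]
opening: 0.1
```

Run:
```python
from h import *
o,T=st(); nose(o); print(o["torque"])
for n in ("side",):
    im,d=cams.camera(n); cv2.imwrite(f"pics/{n}4.png",im); np.save("side4.npy",d)
    a=im[130:190,230:310]
    cv2.imwrite(f"pics/{n}4z.png",cv2.resize(a,(800,600),interpolation=cv2.INTER_CUBIC))
```

```text
t 6.1 tcp mm [639.8  59.3 169.9] mould xy [35.1 69.6] F [0.6 2.7 8.2] open 8.6 yerr 0.0
nose rel pivot [74.5  5.8] z_m 119.8 c -0.134 lever 1.63
[ 0.25869994  0.48274219 -0.14478323]
```

View pics/side4z.png

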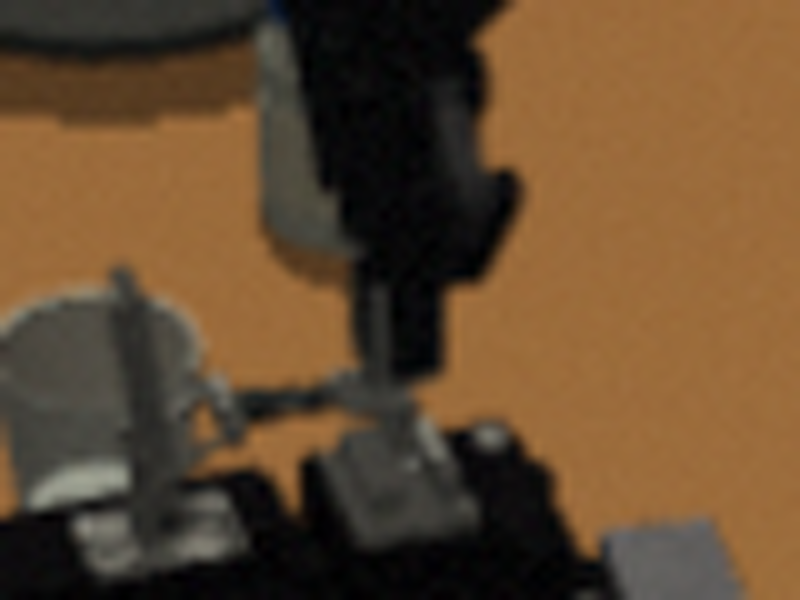

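Call:
servo_tool(targets=[0.5,0,0,0,0.5,0,0,0,0.5,0,0,0,0,0,0,0,0,0,0,0])

```text
time_s: 6.65
eef_pos: [0.6397, 0.0593, 0.1683]
eef_rot: [0.06, 0.706, 0.06, -0.703]
wrist_force: [1.5, 1.5, 8.4]
opening: 0.097
```

Call:
servo_tool(targets=[0.5,0,0,0,0.5,0,0,0,0,0,0,0,0,0,0,0,0,0,0,0])

```text
time_s: 7.15
eef_pos: [0.6396, 0.0592, 0.1669]
eef_rot: [0.06, 0.706, 0.06, -0.704]
wrist_force: [1.6, 2.6, 5.4]
opening: 0.102
```

Run:
```python
from h import *
o,T=st(); nose(o)
for n in ("side",):
    im,d=cams.camera(n); cv2.imwrite(f"pics/{n}5.png",im); np.save("side5.npy",d)
    a=im[130:190,230:310]
    cv2.imwrite(f"pics/{n}5z.png",cv2.resize(a,(800,600),interpolation=cv2.INTER_CUBIC))
```

```text
t 7.15 tcp mm [639.6  59.2 166.9] mould xy [34.9 69.6] F [1.6 2.6 5.4] open 8.7 yerr 0.0
nose rel pivot [73.2  2.9] z_m 116.9 c -0.171 lever 1.57
```

View pics/side5z.png

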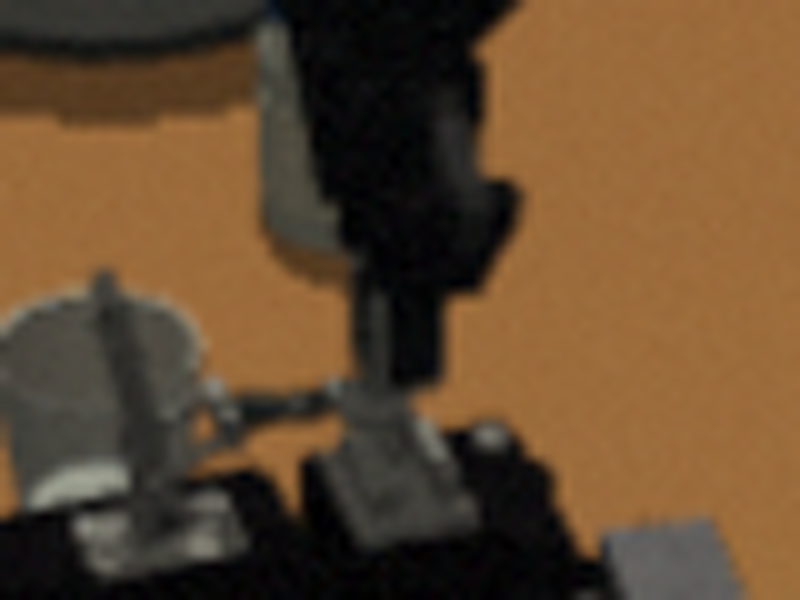

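Call:
servo_tool(targets=[0.5,0,0,0,0.5,0,0,0,0,0,0,0,0,0,0,0,0,0,0,0])

```text
time_s: 7.7
eef_pos: [0.6395, 0.0592, 0.1661]
eef_rot: [0.06, 0.705, 0.06, -0.704]
wrist_force: [0.6, 2.7, 6.8]
opening: 0.099
```

Call:
servo_tool(targets=[0.5,0,0,0,0.5,0,0,0,0,0,0,0,0,0,0,0,0,0,0,0])

```text
time_s: 8.2
eef_pos: [0.6394, 0.0593, 0.1649]
eef_rot: [0.06, 0.705, 0.06, -0.704]
wrist_force: [0.6, 1.7, 7.6]
opening: 0.095
```

Run:
```python
from h import *
o,T=st(); nose(o)
im,d=cams.camera("side"); cv2.imwrite("pics/side6.png",im); np.save("side6.npy",d)
a=im[150:190,235:295]
cv2.imwrite("pics/side6z.png",cv2.resize(a,(780,520),interpolation=cv2.INTER_CUBIC))
w=cloud("side",d)
for v in range(164,180):
    r=[]
    for u in range(262,279):
        p=w[v,u]; m=w2m(p[:2]) if np.isfinite(p[0]) else (0,0)
        r.append("%3d/%3d/%3d"%(m[0],m[1],p[2]*1000))
    print(v," ".join(r))
```

```text
t 8.2 tcp mm [639.4  59.3 164.9] mould xy [34.8 69.7] F [0.6 1.7 7.6] open 8.2 yerr 0.001
nose rel pivot [72.2  1. ] z_m 115.0 c -0.196 lever 1.53
164  91/295/ -2  94/294/ -2  97/290/  0  24/ 75/150  26/ 70/152  25/ 59/159  27/ 56/161  28/ 51/163  30/ 48/165  33/ 49/163  36/ 48/164  40/ 51/161  45/ 57/156 134/276/  0 139/277/ -2 142/274/ -1 145/272/  0
165  88/287/ -1  92/287/ -2  96/287/ -2  25/ 78/144  25/ 68/150  25/ 59/156  27/ 58/156  28/ 52/159  30/ 48/162  33/ 49/160  36/ 49/159  40/ 51/157  46/ 57/152 133/271/ -1 135/268/  0 139/268/ -1 142/265/  0
166  85/280/  0  90/281/ -2  92/278/  0  24/ 75/143  26/ 72/144  24/ 57/154  27/ 57/153  29/ 54/155  30/ 50/157  33/ 49/157  38/ 53/153  40/ 50/155  45/ 56/150 132/269/ -4 134/265/ -2 138/264/ -2 140/260/  0
167  84/277/ -2  86/271/  0  90/271/  0  94/272/ -2  24/ 65/146  24/ 58/150  27/ 56/150  29/ 54/151  30/ 48/155  34/ 52/151  37/ 51/151  40/ 50/151  45/ 55/147 127/256/  0 131/258/ -1 135/257/ -1 138/255/ -1
168  82/269/ -1  85/268/ -1  22/ 78/134  24/ 76/135  24/ 66/141  24/ 58/146  27/ 56/147  28/ 51/150  29/ 47/152  33/ 49/1
[... 1674 characters left out ...]
/107  43/ 58/113  47/ 59/111  50/ 58/111  59/ 73/ 99  61/ 71/100  64/ 71/100
177  17/ 82/100  18/ 75/105  22/ 77/102  24/ 76/102  23/ 64/111  26/ 62/111  28/ 59/113  30/ 58/113  32/ 54/115  41/ 69/103  44/ 68/102  44/ 60/108  46/ 57/109  48/ 53/112  57/ 69/ 99  60/ 68/ 99  62/ 64/101
178  16/ 79/ 98  18/ 76/100  20/ 72/102  23/ 72/101  22/ 59/110  25/ 59/110  27/ 57/111  29/ 53/113  32/ 53/112  39/ 65/102  42/ 65/102  43/ 58/106  44/ 51/110  45/ 47/113  49/ 49/110  58/ 63/ 99  61/ 62/ 98
179  14/ 73/ 99  16/ 72/100  19/ 70/100  21/ 67/102  23/ 64/103  22/ 52/112  25/ 51/112  27/ 47/114  30/ 48/113  37/ 59/103  41/ 60/101  43/ 58/102  43/ 48/109  46/ 49/108  49/ 49/106  56/ 59/ 98  59/ 57/ 99
```

View pics/side6z.png

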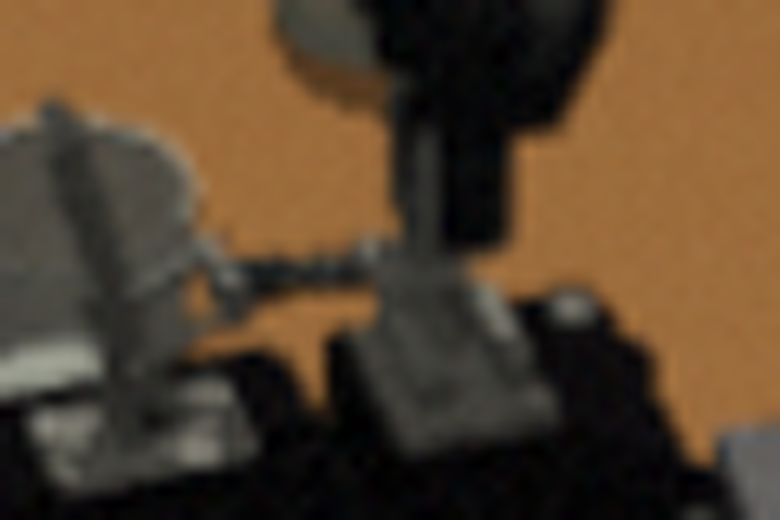

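Run:
```python
from h import *
o,T=st(); nose(o)
for n in [(76,4),(79.6,4),(79.6,2),(79.6,0),(79.6,-2),(79.6,-4),(79.6,-6),(79.6,-8.5),(76.5,-8.5)]: go(o,n)
```

```text
t 8.25 tcp mm [639.5  59.3 164.8] mould xy [34.8 69.7] F [0.6 1.9 6.9] open 8.2 yerr 0.0
nose rel pivot [72.2  1. ] z_m 115.0 c -0.196 lever 1.53
to (76, 4) tool x -3.2 z -2.6 c -0.158
to (79.6, 4) tool x -3.2 z -5.9 c -0.15
to (79.6, 2) tool x -1.1 z -6.7 c -0.176
to (79.6, 0) tool x 1.0 z -7.5 c -0.201
to (79.6, -2) tool x 3.1 z -8.3 c -0.226
to (79.6, -4) tool x 5.3 z -9.1 c -0.251
to (79.6, -6) tool x 7.4 z -9.9 c -0.275
to (79.6, -8.5) tool x 10.2 z -10.8 c -0.306
to (76.5, -8.5) tool x 10.3 z -8.1 c -0.32
```

Call:
servo_tool(targets=[-1.6,0,-1.3,0,-1.6,0,-1.3,0,0,0,-1.6,0,0,0,-1.7,0,0,0,0,0])

```text
time_s: 8.75
eef_pos: [0.6435, 0.06, 0.1662]
eef_rot: [-0.06, -0.704, -0.06, 0.706]
wrist_force: [-4.5, 0.3, 3.5]
opening: 0.094
```

```bash
cat > look.py <<'E'
import sys
from h import *
k=sys.argv[1]
o,T=st(); nose(o)
im,d=cams.camera("side"); cv2.imwrite(f"pics/side{k}.png",im)
a=im[150:190,235:295]
cv2.imwrite(f"pics/side{k}z.png",cv2.resize(a,(780,520),interpolation=cv2.INTER_CUBIC))
w=cloud("side",d)
if len(sys.argv)>2:
  for v in range(168,180):
    r=[]
    for u in range(263,280):
        p=w[v,u]; m=w2m(p[:2]) if np.isfinite(p[0]) else (0,0)
        r.append("%3d/%3d/%3d"%(m[0],m[1],p[2]*1000) if m[1]<100 else "-")
    print(v," ".join(r))
E
python3 look.py 7 1
```

```text
t 8.75 tcp mm [643.5  60.  166.2] mould xy [38.9 69.7] F [-4.5  0.3  3.5] open 8.1 yerr 0.0
nose rel pivot [76.8  2.2] z_m 116.2 c -0.181 lever 1.81
168 -  23/ 79/133  23/ 72/137  26/ 71/138  28/ 67/140  29/ 62/143  30/ 56/146  32/ 53/147  33/ 49/150  37/ 52/147  39/ 48/149  43/ 50/147  49/ 58/140 - - - -
169  16/ 69/138  20/ 73/134  22/ 68/137  26/ 71/134  29/ 70/134  29/ 62/139  30/ 55/143  34/ 58/140  37/ 58/139  39/ 56/141  43/ 57/139 - - - - - -Traceback (most recent call last):
  File "look.py", line 14, in <module>
    r.append("%3d/%3d/%3d"%(m[0],m[1],p[2]*1000) if m[1]<100 else "-")
             ~~~~~~~~~~~~~^~~~~~~~~~~~~~~~~~~~~~
ValueError: cannot convert float NaN to integer
```

View pics/side7z.png

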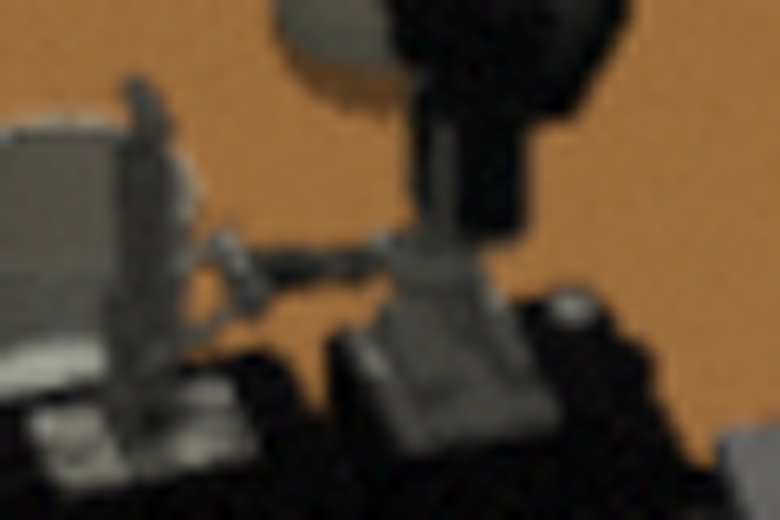

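Call:
servo_tool(targets=[0,0,-0.7,0,0,0,-0.7,0,0,0,0,0,0,0,0,0,0,0,0,0])

```text
time_s: 9.3
eef_pos: [0.6459, 0.0604, 0.167]
eef_rot: [0.06, 0.705, 0.06, -0.704]
wrist_force: [-3.8, 0.4, 2.1]
opening: 0.1
```

```bash
sed -i 's/p\[2\]\*1000) if m\[1\]<100/p[2]*1000) if np.isfinite(m[0]) and m[1]<100/' look.py; python3 look.py 8 1
```

```text
t 9.3 tcp mm [645.9  60.4 167. ] mould xy [41.3 69.7] F [-3.8  0.4  2.1] open 8.6 yerr 0.0
nose rel pivot [79.8  2.9] z_m 116.9 c -0.163 lever 1.99
168 -  22/ 78/134  24/ 74/136  27/ 75/135  29/ 71/137  31/ 67/139  32/ 62/142  33/ 56/145  35/ 53/147  37/ 50/148  41/ 53/145  44/ 54/144  49/ 57/141 - - - -
169  15/ 66/140  17/ 64/140  20/ 62/141  25/ 67/137  28/ 68/135  31/ 68/135  32/ 63/138  34/ 58/141  35/ 54/143  39/ 56/140 - - - - - - -
170  14/ 63/138  17/ 64/137  20/ 65/136  23/ 63/136  27/ 65/134  28/ 58/138  31/ 61/136  35/ 61/135  37/ 59/136  40/ 58/136  43/ 58/134 - - - - - -Traceback (most recent call last):
  File "look.py", line 14, in <module>
    r.append("%3d/%3d/%3d"%(m[0],m[1],p[2]*1000) if np.isfinite(m[0]) and m[1]<100 else "-")
             ~~~~~~~~~~~~~^~~~~~~~~~~~~~~~~~~~~~
ValueError: cannot convert float NaN to integer
```

View pics/side8z.png

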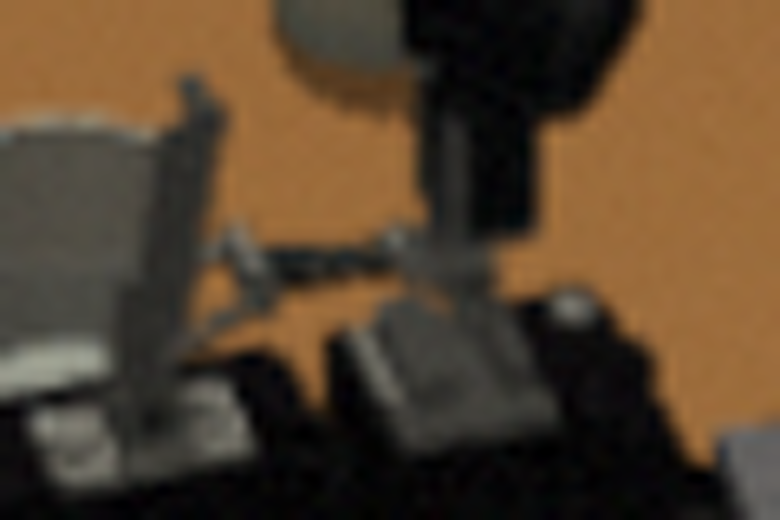

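Call:
servo_tool(targets=[1,0,-0.4,0,1,0,-0.4,0,1,0,-0.4,0,0,0,0,0,0,0,0,0])

```text
time_s: 9.85
eef_pos: [0.6477, 0.0606, 0.1645]
eef_rot: [0.06, 0.705, 0.06, -0.704]
wrist_force: [-0.6, 0.6, 4.7]
opening: 0.099
```

```bash
sed -i 's/np.isfinite(m\[0\])/np.isfinite(p[0])/' look.py; python3 look.py 9 1
```

```text
t 9.85 tcp mm [647.7  60.6 164.5] mould xy [43.2 69.6] F [-0.6  0.6  4.7] open 8.5 yerr 0.0
nose rel pivot [80.9  0.6] z_m 114.6 c -0.188 lever 2.08
168 - -  25/ 76/134  26/ 72/137  30/ 74/134  33/ 74/134  33/ 64/140  33/ 56/145  35/ 54/146  37/ 51/147  39/ 47/149  43/ 50/147  47/ 53/144  49/ 51/145 - - -
169  15/ 66/140  20/ 73/134  21/ 65/139  27/ 73/132  28/ 68/135  31/ 69/134  33/ 65/136  33/ 57/141  36/ 56/141  36/ 49/145  43/ 58/139  46/ 57/138  49/ 58/137 - - - -
170  15/ 68/135  18/ 67/135  20/ 63/137  24/ 65/135  26/ 62/136  30/ 64/134  33/ 64/134  36/ 65/132  38/ 62/133  40/ 59/135  45/ 64/130 - - - - - -
171  14/ 65/133  17/ 63/134  19/ 62/134  23/ 64/132  24/ 57/136  27/ 58/135  31/ 59/133  34/ 60/132  37/ 59/132  39/ 56/133  43/ 58/131 - - - - - -
172 - - - -  24/ 57/133  28/ 59/131  29/ 55/133  34/ 59/129  36/ 56/131  40/ 57/129  43/ 58/128 - - - - -  75/ 91/ 98
173 -  25/ 85/111  26/ 81/113  30/ 82/111  33/ 81/111 -  37/ 75/114  38/ 69/118  39/ 64/121  41/ 60/123  43/ 57/125  60/ 93/ 97  62/ 91/ 98  66/ 92/ 96  68/ 88/ 99  68/ 81/103  73/ 85/ 99
174 -  22/ 78/113  26/ 
[... 514 characters left out ...]
/114  46/ 57/113  49/ 57/113  59/ 74/ 99  62/ 73/ 99  65/ 72/ 98  68/ 71/ 98
177  19/ 78/102  21/ 77/102  23/ 73/104  23/ 63/111  25/ 60/112  28/ 60/112  31/ 59/112  39/ 72/101  41/ 70/102  43/ 66/104  43/ 58/109  45/ 54/112  47/ 51/114  57/ 69/ 99  61/ 70/ 97  64/ 69/ 97  65/ 64/100
178  18/ 77/100  20/ 74/101  23/ 73/100  21/ 57/112  24/ 57/111  27/ 56/111  29/ 54/112  32/ 52/113  39/ 64/103  43/ 67/100  43/ 57/106  43/ 49/112  44/ 45/114  49/ 48/112  58/ 64/ 98  61/ 62/ 99  63/ 60/100
179  17/ 72/ 99  17/ 65/104  22/ 69/100  23/ 63/104  21/ 50/113  24/ 50/112  27/ 49/112  31/ 51/110  38/ 61/101  41/ 60/101  43/ 59/102  42/ 47/110  45/ 46/110  49/ 49/107  56/ 58/ 99  59/ 58/ 98  62/ 56/ 99
```

View pics/side9z.png

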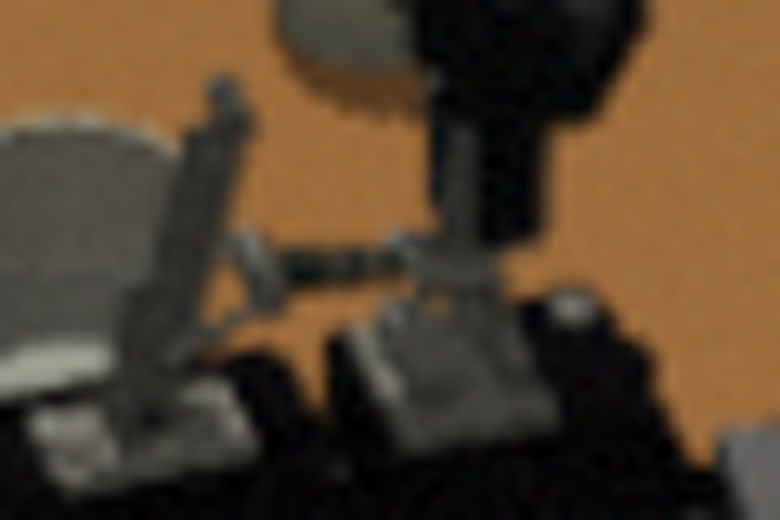

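Call:
servo_tool(targets=[1,0,-0.4,0,1,0,-0.4,0,0,0,0,0,0,0,0,0,0,0,0,0])

```text
time_s: 10.4
eef_pos: [0.6485, 0.0607, 0.1625]
eef_rot: [0.06, 0.705, 0.06, -0.704]
wrist_force: [1.0, 1.5, 5.2]
opening: 0.096
```

```bash
python3 look.py 10 1|head -8
```

```text
t 10.4 tcp mm [648.5  60.7 162.5] mould xy [44.  69.6] F [1.  1.5 5.2] open 8.2 yerr 0.0
nose rel pivot [81.  -1.3] z_m 112.7 c -0.211 lever 2.11
168 - - -  29/ 78/132  30/ 75/134  33/ 74/134  33/ 65/139  33/ 56/146  35/ 55/145  37/ 52/147  40/ 50/148  43/ 50/147  46/ 50/146  48/ 48/147  54/ 55/141 - -
169  15/ 67/139 -  22/ 69/136  27/ 73/133  30/ 73/132  33/ 73/131  32/ 63/138  34/ 60/139  36/ 57/141  38/ 54/142  40/ 49/145  43/ 50/143  49/ 58/137  52/ 56/137 - - -
170  15/ 65/137  17/ 62/138  20/ 64/136  25/ 69/132  28/ 67/132  30/ 66/133  33/ 64/133  35/ 61/135  36/ 56/138  40/ 59/135  42/ 55/137 - - - - - -
171  15/ 66/133  17/ 64/134  20/ 63/133  23/ 63/133  25/ 60/134  28/ 60/133  33/ 64/130  34/ 60/132  37/ 59/132  40/ 59/131  43/ 58/131 - - - - - -
172  14/ 65/130 -  20/ 64/129 -  24/ 56/133  27/ 56/133  29/ 55/133  32/ 54/133  35/ 52/133  38/ 54/131  43/ 58/127  45/ 55/129 - - - -  76/ 93/ 97
173 -  23/ 82/113  26/ 80/113  30/ 82/112  34/ 84/109 -  38/ 79/112  38/ 69/118  41/ 70/116  42/ 62/122  42/ 54/127  59/ 90/ 99  62/ 90/ 98  64/ 87/100  67/ 87/ 99  70/ 84/100  71/ 81/102
```

Call:
servo_tool(targets=[1,0,-0.3,0,1,0,-0.3,0,0,0,0,0,0,0,0,0,0,0,0,0])

```text
time_s: 10.95
eef_pos: [0.6492, 0.0608, 0.1607]
eef_rot: [0.06, 0.705, 0.06, -0.704]
wrist_force: [1.2, 0.6, 6.2]
opening: 0.097
```

```bash
python3 look.py 11 1|head -8
```

```text
t 10.95 tcp mm [649.2  60.8 160.7] mould xy [44.6 69.6] F [1.2 0.6 6.2] open 8.3 yerr 0.0
nose rel pivot [80.9 -3. ] z_m 111.0 c -0.232 lever 2.13
168 - - - - - -  32/ 63/141  34/ 59/143  36/ 56/145  39/ 55/145  41/ 52/146  43/ 49/147  46/ 51/146  49/ 50/146  52/ 49/145 - -
169 - -  24/ 75/132  27/ 75/131  30/ 72/132  33/ 75/130  34/ 68/134  33/ 58/141  36/ 57/141  37/ 52/143  39/ 47/147  45/ 54/140  45/ 48/144  49/ 50/142  54/ 55/137 - -
170  16/ 68/135  17/ 63/138  21/ 66/135  25/ 69/132  28/ 67/133  32/ 71/129  33/ 64/134  35/ 62/134  36/ 56/138  39/ 56/137  42/ 56/136  45/ 56/135  49/ 57/134  51/ 56/134 - - -
171  15/ 66/133  17/ 64/133  19/ 62/135  23/ 64/132  26/ 64/132  30/ 64/130 -  35/ 61/131  38/ 60/131  41/ 62/129  44/ 59/130 - - - - - -
172  15/ 66/130  18/ 65/129  20/ 64/129 -  24/ 58/132  28/ 58/131  31/ 60/129  32/ 55/132  37/ 58/129  39/ 56/129  42/ 56/129  46/ 57/128 - - - -  76/ 92/ 98
173 -  24/ 83/112  27/ 83/112  29/ 81/112  24/ 56/130  26/ 54/131  30/ 55/129  33/ 56/128  36/ 56/127  39/ 56/127  42/ 55/126  60/ 93/ 97  63/ 93/ 96  65/ 89/ 99  68/ 90/ 97  70/ 85/100  71/ 80/103
```

View pics/side11z.png

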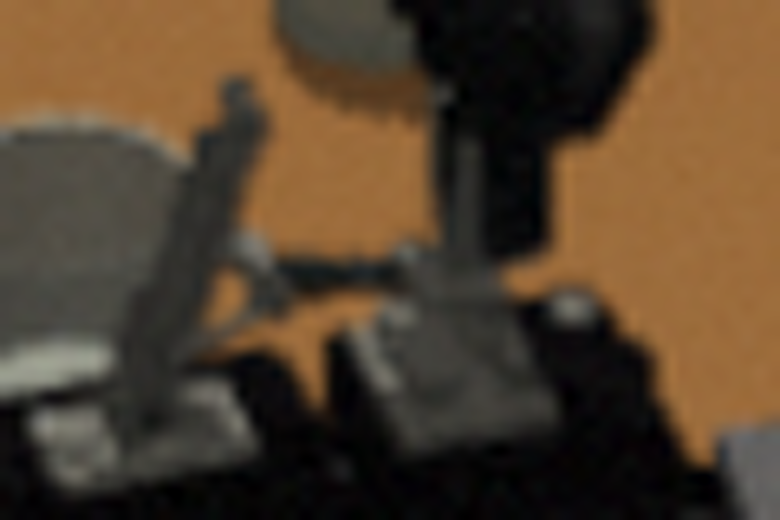

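Call:
servo_tool(targets=[1,0,-0.4,0,1,0,-0.3,0,1,0,-0.3,0,0,0,0,0,0,0,0,0])

```text
time_s: 11.5
eef_pos: [0.6499, 0.061, 0.1577]
eef_rot: [0.06, 0.705, 0.06, -0.704]
wrist_force: [0.1, 1.6, 7.3]
opening: 0.097
```

```bash
python3 look.py 12 1|head -8
```

```text
t 11.5 tcp mm [649.9  61.  157.7] mould xy [45.4 69.6] F [0.1 1.6 7.3] open 8.3 yerr 0.001
nose rel pivot [80.6 -5.8] z_m 108.2 c -0.267 lever 2.15
168 - - - - - -  34/ 69/137  35/ 63/141  35/ 54/146  38/ 55/145  40/ 49/148  43/ 49/147  48/ 55/142  50/ 52/144  52/ 49/145 - -
169 - - - - - -  34/ 68/134  35/ 61/138  37/ 60/138  39/ 56/141  40/ 49/144  43/ 50/143  46/ 50/142  48/ 47/144  52/ 49/142 - -
170  16/ 70/134  18/ 67/134  20/ 64/136  26/ 71/130  31/ 76/126  32/ 71/129  34/ 67/131  35/ 62/134  35/ 53/140  39/ 55/138  40/ 49/141  43/ 51/139  46/ 51/138  48/ 48/140  54/ 55/134 - -
171  15/ 66/133  18/ 66/132  21/ 65/132  24/ 66/131  27/ 66/130  31/ 69/127  33/ 64/130  35/ 63/130  36/ 56/134  39/ 56/134  41/ 54/134  45/ 54/133  49/ 57/130 - - - -
172  14/ 64/131  16/ 62/131  20/ 64/129  23/ 64/129  26/ 64/128  29/ 64/127  33/ 64/126  35/ 61/128  38/ 62/126  41/ 60/127  44/ 61/125 - - - - -  76/ 94/ 96
173  15/ 68/124  23/ 81/114  19/ 61/128  30/ 82/112  25/ 59/128  27/ 56/129  30/ 56/129  34/ 58/126  37/ 58/125  39/ 57/126  42/ 56/125  45/ 55/125  61/ 88/100  65/ 90/ 98  68/ 90/ 97  68/ 82/102  72/ 82/101
```

Call:
servo_tool(targets=[1,0,-0.3,0,1,0,-0.3,0,1,0,-0.3,0,0,0,0,0,0,0,0,0])

```text
time_s: 12.05
eef_pos: [0.6508, 0.0611, 0.1547]
eef_rot: [0.06, 0.705, 0.06, -0.704]
wrist_force: [-0.2, 1.6, 6.9]
opening: 0.1
```

```bash
python3 look.py 13 1|head -8
```

```text
t 12.05 tcp mm [650.8  61.1 154.7] mould xy [46.3 69.6] F [-0.2  1.6  6.9] open 8.6 yerr 0.0
nose rel pivot [80.5 -8.5] z_m 105.5 c -0.301 lever 2.19
168 - - - - - -  36/ 72/134  36/ 64/140  37/ 58/143  39/ 55/144  39/ 49/149  42/ 49/148  45/ 48/147  50/ 51/145  52/ 49/145  60/ 62/135 -
169 - - - - - -  35/ 70/132  35/ 63/137  36/ 56/141  40/ 58/139  40/ 51/143  42/ 48/145  47/ 51/142  49/ 51/141  51/ 47/143  58/ 58/135 -
170 - - -  28/ 77/126  30/ 73/128  34/ 75/126  35/ 70/129  35/ 63/133  36/ 56/138  39/ 56/137  40/ 51/140  42/ 49/141  47/ 52/138  49/ 50/139  52/ 48/139 - -
171  15/ 67/132  18/ 66/132  22/ 68/129  26/ 71/127  28/ 69/127  31/ 68/127  34/ 67/128  34/ 60/132  36/ 56/134  39/ 56/133  39/ 48/139  43/ 50/136  46/ 51/135  51/ 54/132  55/ 56/129 - -
172  14/ 63/132  17/ 63/130  21/ 65/128  23/ 64/129  27/ 64/127  29/ 63/128  34/ 67/124  36/ 63/126  38/ 62/126  39/ 56/130  43/ 57/128  45/ 55/129 - - - -  77/ 94/ 96
173  15/ 67/125  17/ 64/127  20/ 64/125  23/ 62/126  25/ 60/127  29/ 62/125  31/ 59/126  34/ 60/125  37/ 59/124  41/ 61/123  43/ 59/123  59/ 91/ 99  62/ 91/ 97  64/ 88/ 99  69/ 90/ 97  68/ 81/103  71/ 81/102
```

View pics/side13z.png

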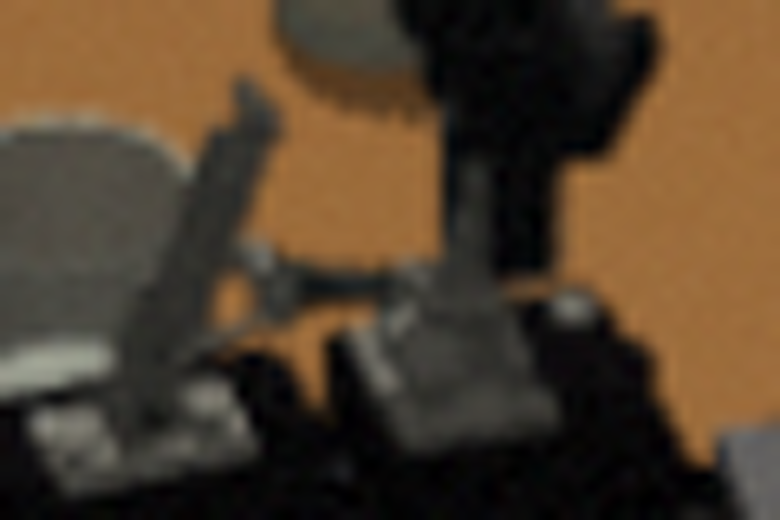

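Call:
servo_tool(targets=[1,0,-0.3,0,1,0,-0.3,0,0,0,0,0,0,0,0,0,0,0,0,0])

```text
time_s: 12.6
eef_pos: [0.6513, 0.0611, 0.1526]
eef_rot: [0.06, 0.705, 0.06, -0.704]
wrist_force: [-1.0, 0.9, 6.4]
opening: 0.096
```

Call:
servo_tool(targets=[0.7,0,-0.2,0,0.7,0,-0.2,0,0,0,0,0,0,0,0,0,0,0,0,0])

```text
time_s: 13.1
eef_pos: [0.6516, 0.0613, 0.1513]
eef_rot: [0.06, 0.705, 0.06, -0.704]
wrist_force: [-0.9, 1.2, 7.8]
opening: 0.093
```

```bash
python3 look.py 14 1|head -8
```

```text
t 13.1 tcp mm [651.6  61.3 151.3] mould xy [47.2 69.6] F [-0.9  1.2  7.8] open 8.0 yerr 0.0
nose rel pivot [ 80.2 -11.5] z_m 102.5 c -0.338 lever 2.23
168 - - - - - -  37/ 75/132  38/ 69/136  36/ 56/145  39/ 55/144  41/ 54/145  42/ 48/148  46/ 50/146  48/ 48/147  52/ 50/145  58/ 56/140 -
169 - - - - - -  37/ 76/128  38/ 69/133  37/ 58/139  38/ 54/142  40/ 51/144  43/ 50/143  46/ 51/142  49/ 50/142  52/ 49/142  57/ 54/137 -
170 - - - - - -  36/ 72/127  36/ 64/132  36/ 56/138  40/ 58/136  41/ 53/139  43/ 49/141  47/ 53/137  50/ 53/136  52/ 49/138  58/ 56/133 -
171 -  18/ 68/131 -  28/ 76/123  30/ 74/124  34/ 76/121  35/ 70/125  36/ 65/128  38/ 62/130  39/ 56/133  40/ 51/136  43/ 49/137  46/ 50/136  49/ 49/136  53/ 52/133  58/ 56/128 -
172  15/ 66/130  18/ 67/127  21/ 66/127  24/ 65/127  27/ 66/126  31/ 69/123  34/ 68/123  36/ 63/126  36/ 57/130  40/ 58/128  41/ 52/132  43/ 50/133  48/ 54/129  52/ 58/126  54/ 53/128 -  76/ 93/ 97
173  14/ 63/128  17/ 64/126  20/ 65/125  22/ 62/127  26/ 61/126  30/ 66/122  33/ 64/123  35/ 62/123  37/ 60/124  39/ 57/126  42/ 56/125  46/ 59/123  62/ 91/ 98  65/ 90/ 98  68/ 88/ 98  68/ 82/102  72/ 83/100
```

View pics/side14z.png

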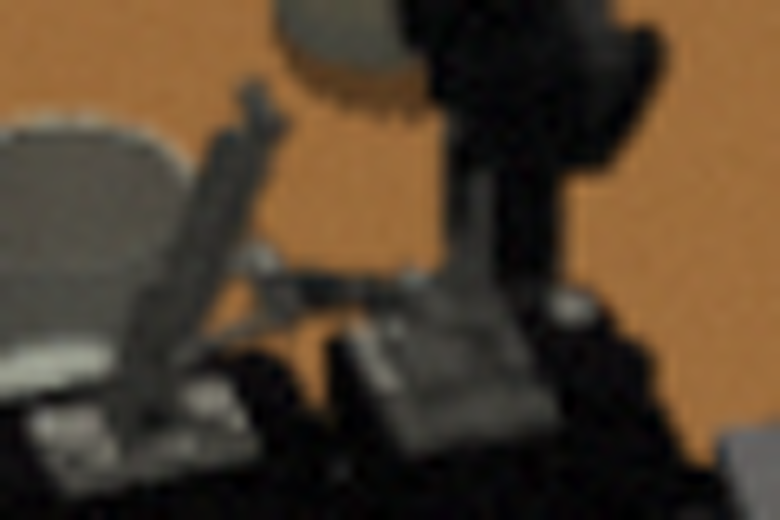

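```bash
cat > ov.py <<'E'
import sys
from h import *
k=sys.argv[1]; im=cv2.imread(f"pics/side{k}.png"); S=13
outs=[]
for hyp in sys.argv[2:]:
    nx,nz,g=map(float,hyp.split(","))
    a=cv2.resize(im[150:190,230:290],(780,520),interpolation=cv2.INTER_CUBIC)
    def pt(x,y,z):
        w=m2w(x-42.2,y); u=proj("side",np.array([w[0],w[1],z])/1000); return (int((u[0]-230+.5)*S),int((u[1]-150+.5)*S))
    p,c=ik((nx,nz-114)); n=np.array([nx,nz])
    def hk(x,z): return n+np.array([x*np.cos(c)-z*np.sin(c),x*np.sin(c)+z*np.cos(c)])
    def poly(pts,y,col):
        q=[pt(*(lambda r:(r[0],y,r[1]))(hk(*i))) for i in pts]; cv2.polylines(a,[np.array(q)],True,col,1)
    poly([(-2.5,-2.5),(5,-2.5),(5,16),(1,16),(1,2.5),(-2.5,2.5)],59,(0,0,255))
    poly([(-10,16),(4,16),(4,42),(-10,42)],65,(255,0,255))
    e=64.5+g
    for x in (e-12.5,e,e+10,e+16): cv2.line(a,pt(x,53,114),pt(x,87,114),(0,255,0),1)
    # lever
    pin=n-76.2*np.array([np.cos(c),np.sin(c)]); cv2.circle(a,pt(pin[0],59,pin[1]),4,(255,255,0),1)
    al=np.pi-(np.arctan2(pin[1]-114,pin[0]))  # from -x
    al=np.arctan2(pin[1]-114,-pin[0])+.12
    for hz in (0,6):
        q=[]
        for r in (20,78): q.append(pt(-r*np.cos(al)+hz*np.sin(al),61,114+r*np.sin(al)+hz*np.cos(al)))
        cv2.line(a,q[0],q[1],(0,255,255),1)
    cv2.putText(a,f"{hyp} c{c:.2f} a{al:.2f}",(5,510),0,.5,(255,255,255),1)
    outs.append(a)
o=np.vstack(outs); s=min(1,600/o.shape[0],800/o.shape[1])
for i,a in enumerate(outs): cv2.imwrite(f"pics/ov{k}_{i}.png",a)
E
python3 ov.py 14 79.7,105.5,11 79.7,110,11
```

```text
(no output)
```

View pics/ov14_0.png

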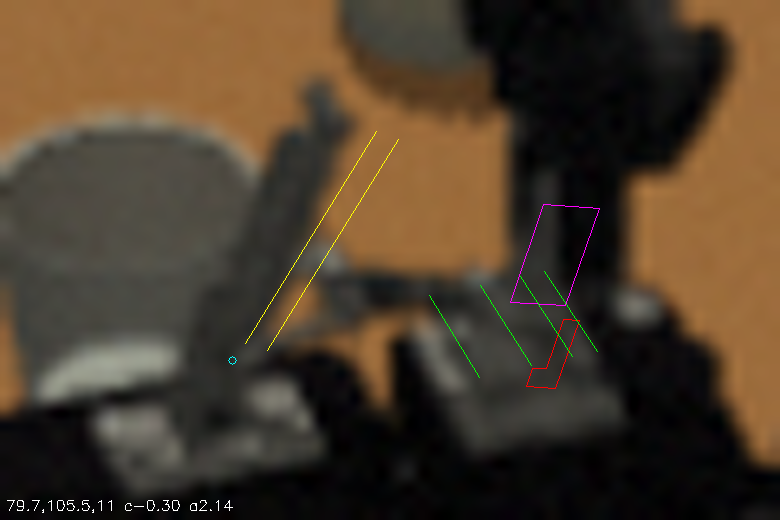

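View pics/ov14_1.png

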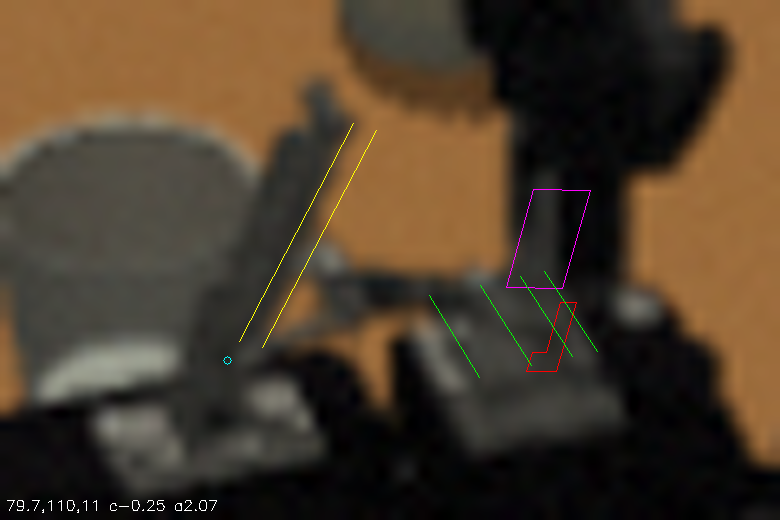

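```bash
cat > lev.py <<'E'
import sys
from h import *
k=sys.argv[1]; px=float(sys.argv[2]); im=cv2.imread(f"pics/side{k}.png"); S=13
a=cv2.resize(im[150:190,230:290],(780,520),interpolation=cv2.INTER_CUBIC)
def pt(x,y,z):
    w=m2w(x+px,y); u=proj("side",np.array([w[0],w[1],z])/1000); return (int((u[0]-230+.5)*S),int((u[1]-150+.5)*S))
for al,col in zip(map(float,sys.argv[3:]),[(0,255,255),(0,255,0),(255,0,255)]):
    q=[pt(-r*np.cos(al)+h*np.sin(al),y,114+r*np.sin(al)+h*np.cos(al)) for r,h,y in [(20,0,61),(20,6,61),(78,6,61),(78,6,79),(78,0,79),(78,0,61)]]
    cv2.polylines(a,[np.array(q)],True,col,1)
cv2.circle(a,pt(0,61,114),4,(255,255,0),1)
cv2.imwrite(f"pics/lev{k}.png",a)
E
python3 lev.py 14 -42.2 1.8 1.9 2.0; python3 lev.py 0 -42.2 1.4 1.5 1.6
```

```text
(no output)
```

View pics/lev14.png

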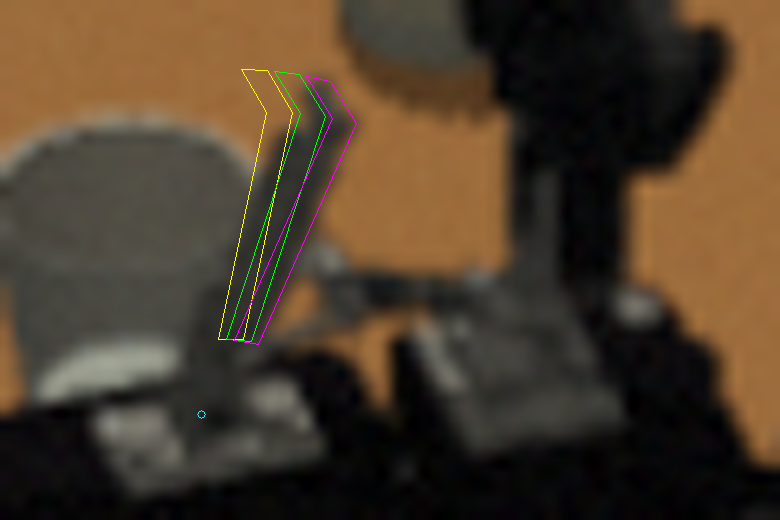

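View pics/lev0.png

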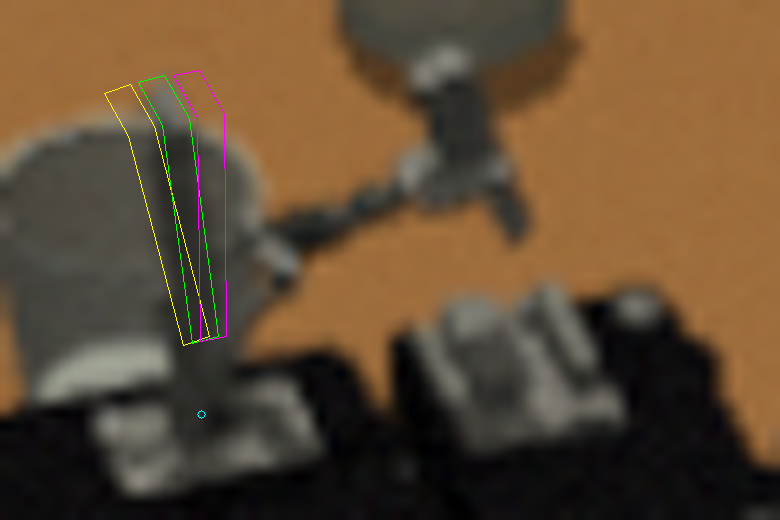

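Call:
servo_tool(targets=[0.6,0,0,0,0.6,0,0,0,0,0,0,0,0,0,0,0,0,0,0,0])

```text
time_s: 13.65
eef_pos: [0.6519, 0.0613, 0.1509]
eef_rot: [0.06, 0.705, 0.06, -0.704]
wrist_force: [-3.0, 2.1, 11.3]
opening: 0.095
```

```bash
python3 look.py 15; python3 lev.py 15 -42.2 1.9 2.0 2.1
```

```text
t 13.65 tcp mm [651.9  61.3 150.9] mould xy [47.4 69.6] F [-3.   2.1 11.3] open 8.1 yerr 0.001
nose rel pivot [ 80.3 -11.9] z_m 102.1 c -0.341 lever 2.25
```

View pics/lev15.png

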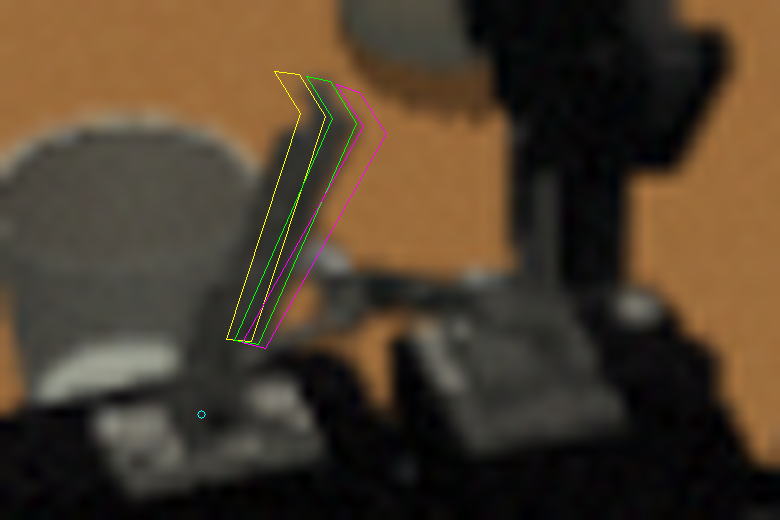

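Call:
servo_tool(targets=[-0.5,0,0.8,0,0,0,0.8,0,0,0,0.8,0,0,0,0,0,0,0,0,0])

```text
time_s: 14.2
eef_pos: [0.6511, 0.0611, 0.1514]
eef_rot: [0.06, 0.707, 0.06, -0.702]
wrist_force: [5.9, 1.8, 5.2]
opening: 0.095
```

Call:
servo_tool(targets=[0,0,0.8,0,0,0,0.8,0,0,0,0,0,0,0,0,0,0,0,0,0])

```text
time_s: 14.7
eef_pos: [0.6495, 0.0608, 0.1515]
eef_rot: [0.06, 0.707, 0.06, -0.702]
wrist_force: [4.6, 1.9, 6.2]
opening: 0.097
```

```bash
python3 look.py 16 1 | head -12; python3 lev.py 16 -42.2 1.7 1.8 1.9
```

```text
t 14.7 tcp mm [649.5  60.8 151.5] mould xy [45.  69.5] F [4.6 1.9 6.2] open 8.3 yerr 0.0
nose rel pivot [ 77.6 -11.3] z_m 102.7 c -0.35 lever 2.08
168 - - - - - -  36/ 74/133  34/ 60/142  35/ 53/147  38/ 53/146  39/ 49/149  42/ 48/149  46/ 49/147  48/ 48/147  52/ 51/144 - -
169 - - - - - -  35/ 69/133  35/ 61/139  36/ 56/141  39/ 56/141  39/ 47/146  42/ 49/144  45/ 48/144  49/ 50/142  51/ 48/143 - -
170 - - - - - -  34/ 67/131  35/ 61/135  35/ 54/139  38/ 53/139  41/ 53/138  43/ 51/139  47/ 51/138  48/ 48/140  52/ 50/137 - -
171  16/ 70/130 -  24/ 75/125  27/ 74/125  31/ 76/122  33/ 72/124  34/ 67/127  35/ 63/130  36/ 55/135  38/ 54/135  40/ 51/136  43/ 50/136  45/ 48/137  49/ 48/136  53/ 51/133 - -
172  15/ 68/128  19/ 68/127  20/ 64/129  25/ 68/125  27/ 66/126  31/ 69/124  33/ 64/126  34/ 60/128  36/ 56/130  39/ 54/131  39/ 48/135  43/ 49/133  47/ 51/131  52/ 58/125  55/ 56/126 -  74/ 89/100
173  14/ 64/127  17/ 65/126  20/ 63/126  23/ 64/125  26/ 61/126  30/ 65/123  31/ 59/126 -  36/ 56/127  39/ 56/126  41/ 54/127  46/ 59/123  62/ 91/ 97  65/ 90/ 98  68/ 89/ 98  69/ 83/101  72/ 82/101
174  14/ 64/124  18/ 67/121  21/ 65/121  23/ 62/122  24/ 57/126  27/ 56/126  32/ 62/120  34/ 60/121  37/ 60/121  41/ 61/119  44/ 60/119  50/ 69/111  61/ 86/ 97  64/ 86/ 97  66/ 83/ 99  67/ 77/102  69/ 75/102
175  22/ 88/102  24/ 83/105  24/ 75/110  26/ 70/113  23/ 56/123  27/ 56/122  30/ 57/121  32/ 55/122  36/ 55/121  39/ 57/118  43/ 57/118  50/ 67/110  58/ 81/ 98  61/ 79/ 99  64/ 78/ 98  67/ 78/ 98  70/ 77/ 98
176  21/ 83/102  24/ 83/101  22/ 68/112  24/ 66/112  27/ 65/112  30/ 64/112  33/ 64/112  38/ 69/107  38/ 62/112  40/ 57/114  44/ 61/111  46/ 57/113  49/ 58/112  59/ 74/ 98  62/ 73/ 99  64/ 71/ 99  67/ 69/100
177  20/ 81/100  21/ 76/103  24/ 76/102  22/ 61/113  25/ 59/113  28/ 59/113  31/ 59/112  36/ 64/107  38/ 60/109  38/ 54/114  43/ 58/109  46/ 56/110  48/ 53/112  56/ 67/100  61/ 71/ 97  62/ 66/100  65/ 65/100
```

View pics/lev16.png

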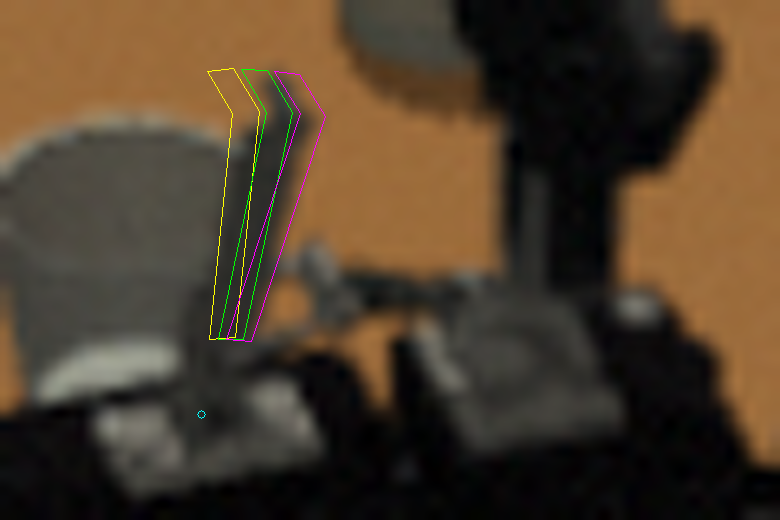

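Call:
servo_tool(targets=[0.3,0,0.8,0,0,0,0.8,0,0,0,0.8,0,0,0,0,0,0,0,0,0])

```text
time_s: 15.25
eef_pos: [0.6481, 0.0606, 0.1516]
eef_rot: [0.06, 0.708, 0.06, -0.702]
wrist_force: [7.1, 2.7, 5.9]
opening: 0.102
```

Call:
servo_tool(targets=[0,0,0.8,0,0,0,0.8,0,0,0,0.8,0,0,0,0,0,0,0,0,0])

```text
time_s: 15.75
eef_pos: [0.6459, 0.0603, 0.1518]
eef_rot: [0.06, 0.708, 0.06, -0.701]
wrist_force: [7.6, 4.4, 6.5]
opening: 0.096
```

```bash
python3 look.py 17 1 | grep -E "^(t|nose|17[678])"; python3 lev.py 17 -42.2 1.4 1.5 1.6
```

```text
t 15.75 tcp mm [645.9  60.3 151.8] mould xy [41.3 69.7] F [7.6 4.4 6.5] open 8.2 yerr 0.0
nose rel pivot [ 73.7 -10.9] z_m 103.1 c -0.359 lever 1.84
176  20/ 81/103  20/ 73/109  21/ 67/112  24/ 66/112  26/ 64/113  29/ 64/113  33/ 66/110  35/ 62/112  36/ 56/116  42/ 63/110  44/ 59/112  46/ 56/114  56/ 73/100  59/ 75/ 98  61/ 71/100  65/ 73/ 98  68/ 73/ 97
177  20/ 80/100  21/ 74/104  19/ 61/113  23/ 62/112  25/ 59/114  28/ 60/112  31/ 59/112  33/ 56/113  36/ 57/112  40/ 59/110  42/ 54/113  45/ 55/111  54/ 69/100  56/ 67/100  60/ 67/ 99  63/ 68/ 98  65/ 64/100
178  18/ 77/ 99  20/ 74/101  20/ 64/108  21/ 58/112  23/ 56/112  27/ 57/111  29/ 53/113  34/ 59/108  36/ 55/109  43/ 65/101  41/ 51/111  42/ 47/114  45/ 46/113  56/ 66/ 97  58/ 64/ 98  62/ 66/ 96  64/ 61/ 98
```

View pics/lev17.png

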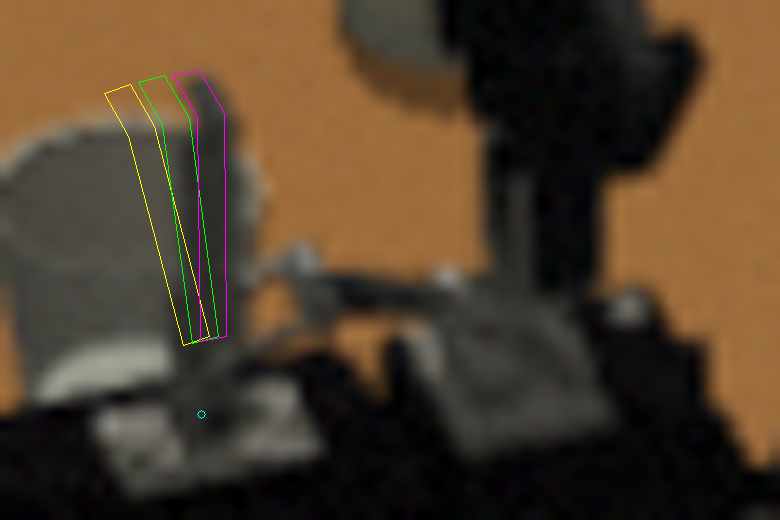

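Run:
```python
from h import *
for x in (76,73,70,67,64.5): 
    p,c=ik((x,-8.5)); print(x,p.round(1),c.round(3))
```

```text
76 [84.7 22.3] -0.321
73 [81.9 22.3] -0.327
70 [78.8 22.3] -0.325
67 [75.5 22.4] -0.314
64.5 [72.3 22.6] -0.294
```

Call:
servo_tool(targets=[0,0,1,0,0,0,1,0,0,0,1,0,0,0,1,0,0,0,0,0])

```text
time_s: 16.3
eef_pos: [0.6416, 0.0596, 0.1517]
eef_rot: [0.06, 0.707, 0.06, -0.702]
wrist_force: [6.8, 4.8, 6.0]
opening: 0.098
```

```bash
python3 look.py 18 1 | grep -E "^(t|nose|17[678])"; python3 lev.py 18 -42.2 1.2 1.3 1.4
```

```text
t 16.3 tcp mm [641.6  59.6 151.7] mould xy [37.  69.6] F [6.8 4.8 6. ] open 8.4 yerr 0.0
nose rel pivot [ 69.3 -11. ] z_m 103.0 c -0.361 lever 1.57
176  16/ 70/112  19/ 68/112  22/ 70/110  21/ 58/119  23/ 54/121  27/ 57/118  30/ 57/117  34/ 58/116  37/ 59/114  41/ 62/111  44/ 60/112  53/ 77/ 98  56/ 74/ 99  59/ 75/ 98  62/ 73/ 99  65/ 73/ 98  67/ 70/ 99
177  15/ 68/110  17/ 63/112  19/ 62/113  23/ 63/111  26/ 63/111  30/ 65/108  31/ 59/112  32/ 54/115  38/ 62/108  40/ 59/110  42/ 55/111  52/ 73/ 98  53/ 68/100  57/ 68/ 99  59/ 67/100  63/ 67/ 99  67/ 69/ 96
178  16/ 71/104  15/ 60/112  19/ 60/110  21/ 58/111  22/ 52/115  27/ 56/112  30/ 57/110  33/ 56/110  38/ 60/106  37/ 51/112  40/ 50/112  43/ 48/113  53/ 67/ 97  55/ 64/ 98  58/ 64/ 98  61/ 63/ 98  64/ 62/ 98
```

View pics/lev18.png

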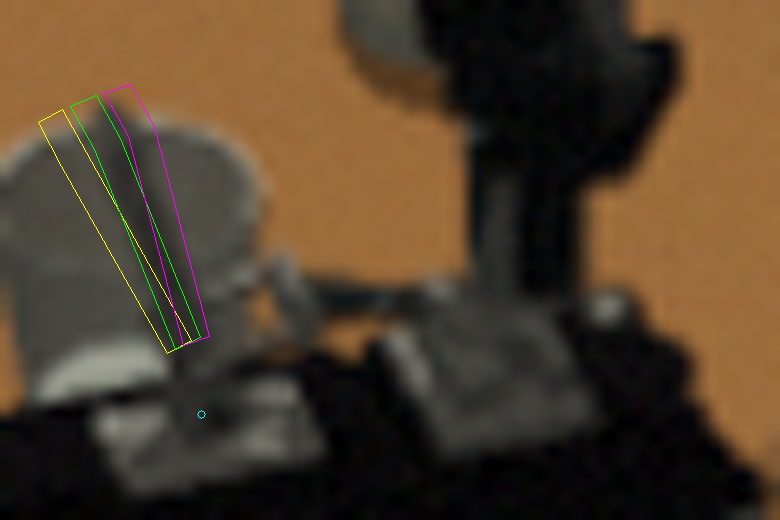

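Call:
servo_tool(targets=[0,0,1,0,0,0,1,0,0,0,0.5,0,0,0,0,0,0,0,0,0])

```text
time_s: 16.85
eef_pos: [0.6394, 0.0592, 0.1516]
eef_rot: [0.06, 0.708, 0.06, -0.701]
wrist_force: [6.5, 4.0, 5.6]
opening: 0.099
```

Call:
servo_tool(targets=[0,0,0.7,0,0,0,0.7,0,0,0,0,0,0,0,0,0,0,0,0,0])

```text
time_s: 17.35
eef_pos: [0.639, 0.0592, 0.1518]
eef_rot: [0.06, 0.709, 0.06, -0.701]
wrist_force: [10.5, 4.2, 3.4]
opening: 0.099
```

```bash
python3 look.py 19 1 | grep -E "^(t|nose|17[678])"; python3 lev.py 19 -42.2 1.0 1.1 1.2
```

```text
t 17.35 tcp mm [639.   59.2 151.8] mould xy [34.3 69.7] F [10.5  4.2  3.4] open 8.4 yerr 0.0
nose rel pivot [ 66.9 -11. ] z_m 103.0 c -0.353 lever 1.4
176  16/ 70/112  15/ 59/119  18/ 57/120  20/ 54/122  24/ 57/119  27/ 57/118  30/ 56/118  33/ 57/116  38/ 62/112  41/ 61/111  52/ 81/ 96  53/ 76/ 99  57/ 76/ 98  59/ 73/ 99  63/ 75/ 97  65/ 72/ 99  68/ 71/ 98
177  14/ 65/112  18/ 66/111  20/ 65/110  23/ 64/111  25/ 59/113  28/ 61/111  30/ 56/114  37/ 68/104  37/ 59/110  38/ 53/114  49/ 74/ 97  52/ 73/ 97  54/ 70/ 99  57/ 70/ 98  60/ 69/ 98  63/ 68/ 98  66/ 66/ 98
178  13/ 63/110  15/ 60/112  18/ 59/111  21/ 57/112  23/ 54/114  28/ 60/108  29/ 55/111  36/ 64/103  36/ 55/110  37/ 50/113  41/ 52/110  50/ 68/ 98  54/ 70/ 95  54/ 62/100  59/ 66/ 97  62/ 64/ 97  65/ 64/ 97
```

View pics/lev19.png

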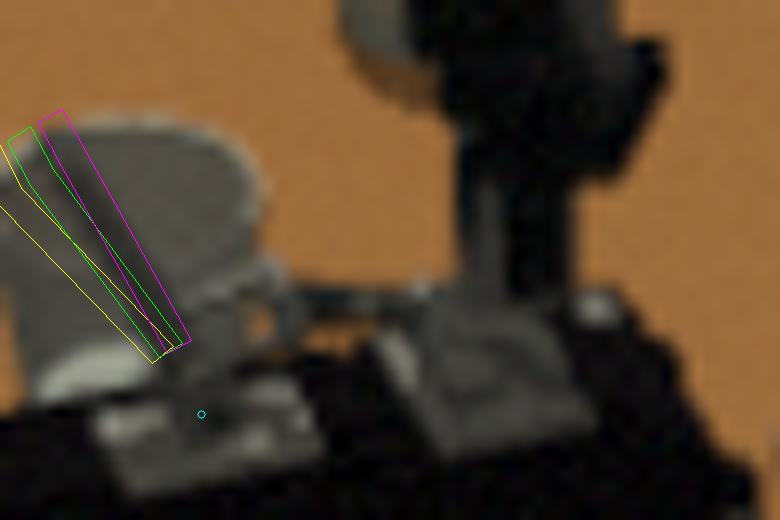

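Call:
servo_tool(targets=[0,0,-0.4,0,0,0,-0.4,0,0,0,0,0,0,0,0,0,0,0,0,0])

```text
time_s: 17.9
eef_pos: [0.6391, 0.0592, 0.1517]
eef_rot: [0.06, 0.708, 0.06, -0.701]
wrist_force: [8.4, 4.4, 5.3]
opening: 0.101
```

Call:
servo_tool(targets=[0,0,0,0,0,0,0,0,0,0,0,0,0,0,0,0,0,0,0,0], fingers=36)

```text
time_s: 18.4
eef_pos: [0.6352, 0.0585, 0.1491]
eef_rot: [-0.06, -0.704, -0.06, 0.705]
wrist_force: [0.1, 0.9, 0.3]
opening: 0.417
```

```bash
python3 look.py 20 1 | grep -E "^(t|nose|17[678])"; python3 lev.py 20 -42.2 1.0 1.1 1.2
```

```text
t 18.4 tcp mm [635.2  58.5 149.1] mould xy [30.5 69.7] F [0.1 0.9 0.3] open 35.6 yerr 0.0
nose rel pivot [ 62.7 -13.6] z_m 100.4 c -0.364 lever 1.13
176  16/ 70/112  15/ 59/120  17/ 55/122  20/ 56/120  24/ 57/119  22/ 43/129  25/ 44/127  25/ 34/134  30/ 39/129  34/ 43/126  38/ 44/124  53/ 76/ 99  56/ 75/ 99  59/ 74/ 99  62/ 73/ 98  64/ 71/ 99  67/ 70/ 99
177  14/ 64/113  17/ 63/113  20/ 63/112  22/ 61/113  24/ 56/116  22/ 44/124  24/ 41/126  29/ 45/122  36/ 56/112  40/ 58/110  49/ 73/ 98  51/ 71/ 99  55/ 71/ 98  57/ 68/100  61/ 70/ 97  63/ 67/ 99  67/ 70/ 96
178  14/ 63/110  16/ 60/112  18/ 59/111  21/ 57/112  23/ 55/113  26/ 55/112  28/ 52/114  36/ 63/104  35/ 53/112  37/ 50/113  39/ 47/114  50/ 68/ 97  52/ 65/ 99  55/ 64/ 99  58/ 62/ 99  62/ 64/ 97  64/ 61/ 99
```

View pics/lev20.png

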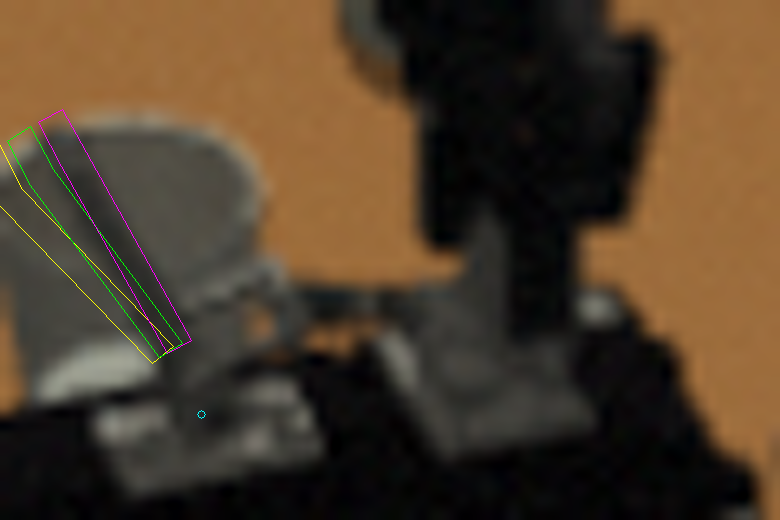

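Call:
servo_tool(targets=[-10,0,0,0,-15,0,0,0,-20,0,0,0,-20,0,0,0,0,0,0,0])

```text
time_s: 18.95
eef_pos: [0.6379, 0.0584, 0.2197]
eef_rot: [0.061, 0.707, 0.059, -0.702]
wrist_force: [1.4, 0.6, 0.2]
opening: 0.419
```

```bash
python3 - <<'E'
from h import *
o,T=st(); w=m2w(-33,70); print(delta([w[0],w[1],214],o,T).round(1))
im,d=cams.camera("side"); cv2.imwrite("pics/side21.png",im)
cv2.imwrite("pics/side21z.png",cv2.resize(im[120:190,220:300],(686,600),interpolation=cv2.INTER_CUBIC))
E
python3 lev.py 21 -42.2 1.0 1.1 1.2
```

```text
t 18.95 tcp mm [637.9  58.4 219.7] mould xy [33.2 69.1] F [1.4 0.6 0.2] open 35.8 yerr 0.001
[ 5.2 -0.9 66.2]
```

View pics/lev21.png

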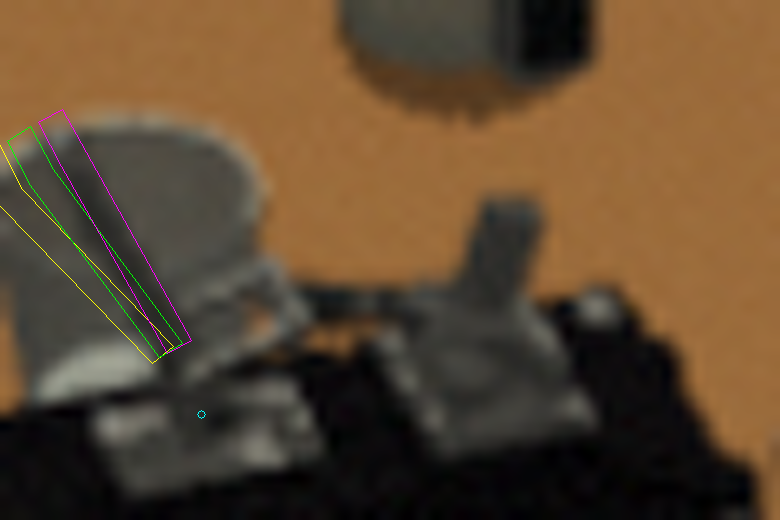

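Call:
servo_tool(targets=[0,0,20,0,0,0,20,0,0,0,23,0,0,0,0,0,0,0,0,0], fingers=0)

```text
time_s: 19.5
eef_pos: [0.5733, 0.048, 0.2142]
eef_rot: [-0.06, -0.705, -0.06, 0.705]
wrist_force: [1.0, -0.9, -0.7]
opening: 0.001
```

Call:
servo_tool(targets=[9,0,0,0,9,0,0,0,0,0,0,0,0,0,0,0,0,0,0,0])

```text
time_s: 20.0
eef_pos: [0.5736, 0.048, 0.1964]
eef_rot: [-0.06, -0.705, -0.06, 0.705]
wrist_force: [0.7, 0.3, 0.5]
opening: 0.003
```

Run:
```python
from h import *
o,T=st()
im,d=cams.camera("side"); cv2.imwrite("pics/side22.png",im)
cv2.imwrite("pics/side22z.png",cv2.resize(im[120:190,220:300],(686,600),interpolation=cv2.INTER_CUBIC))
```

```text
t 20.0 tcp mm [573.6  48.  196.4] mould xy [-32.   69.7] F [0.7 0.3 0.5] open 0.3 yerr 0.001
```

View pics/side22z.png

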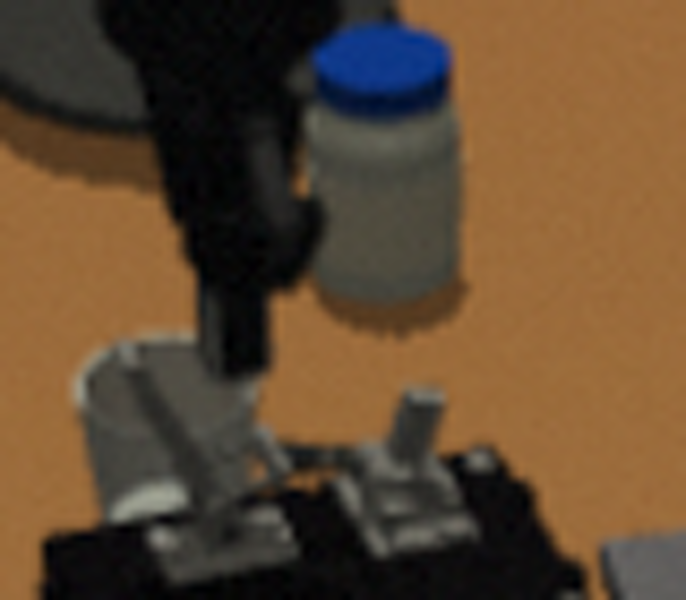

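Call:
servo_tool(targets=[0,0,8,0,0,0,7,0,0,0,5,0,1,0,3,0,1,0,2,0])

```text
time_s: 20.55
eef_pos: [0.5491, 0.0438, 0.1951]
eef_rot: [0.06, 0.705, 0.06, -0.704]
wrist_force: [2.7, 0.4, 1.3]
opening: -0.0
```

Call:
servo_tool(targets=[1.5,0,3,0,1.5,0,3,0,1.7,0,2,0,0,0,0,0,0,0,0,0])

```text
time_s: 21.05
eef_pos: [0.5405, 0.0424, 0.1897]
eef_rot: [-0.06, -0.704, -0.06, 0.705]
wrist_force: [1.1, 1.6, 2.0]
opening: -0.002
```

```bash
cat > lk2.py <<'E'
import sys
from h import *
k=sys.argv[1]; o,T=st()
im,d=cams.camera("side"); cv2.imwrite(f"pics/side{k}.png",im)
cv2.imwrite(f"pics/side{k}z.png",cv2.resize(im[120:190,220:300],(686,600),interpolation=cv2.INTER_CUBIC))
E
python3 lk2.py 23
```

```text
t 21.05 tcp mm [540.5  42.4 189.7] mould xy [-65.6  69.7] F [1.1 1.6 2. ] open -0.2 yerr 0.001
```

View pics/side23z.png

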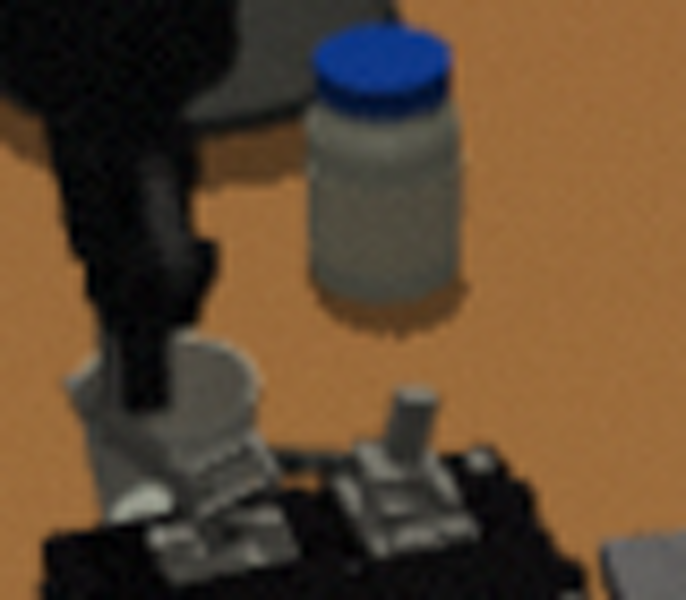

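Lever follows (about 0.85 rad), the claw stays hooked. Continue along the arc.

Call:
servo_tool(targets=[3,0,3.5,0,3,0,3,0,3,0,3,0,3,0,2.5,0,0,0,0,0])

```text
time_s: 21.6
eef_pos: [0.5283, 0.0402, 0.1771]
eef_rot: [-0.06, -0.704, -0.06, 0.705]
wrist_force: [0.9, 0.3, 2.3]
opening: 0.0
```

```bash
python3 lk2.py 24
```

```text
t 21.6 tcp mm [528.3  40.2 177.1] mould xy [-78.   69.7] F [0.9 0.3 2.3] open 0.0 yerr 0.0
```

View pics/side24z.png

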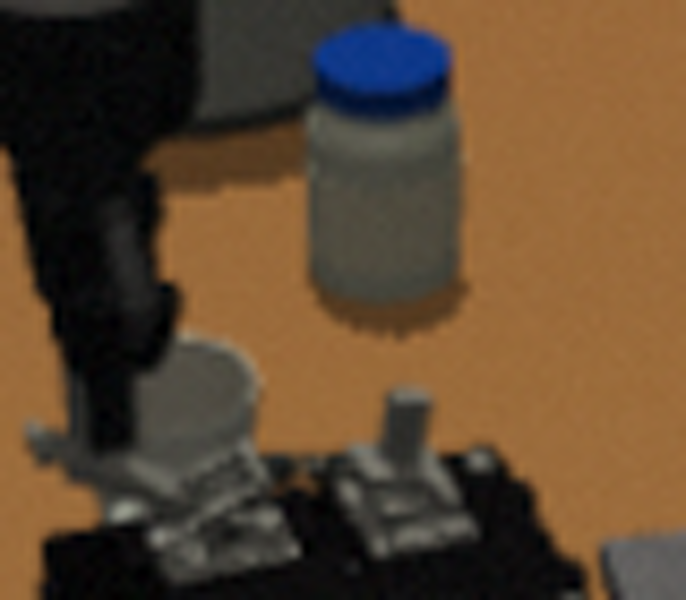

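Call:
servo_tool(targets=[3.5,0,2.5,0,3.5,0,2.2,0,3.5,0,2,0,3.5,0,2,0,0,0,0,0])

```text
time_s: 22.15
eef_pos: [0.5197, 0.0389, 0.1627]
eef_rot: [-0.06, -0.704, -0.06, 0.705]
wrist_force: [0.2, -0.3, -0.2]
opening: -0.001
```

Call:
servo_tool(targets=[2.5,0,1,0,2.5,0,1,0,2.5,0,0.7,0,0,0,0,0,0,0,0,0])

```text
time_s: 22.65
eef_pos: [0.5177, 0.0384, 0.1561]
eef_rot: [-0.06, -0.704, -0.06, 0.705]
wrist_force: [-0.1, -0.1, 0.1]
opening: -0.001
```

Call:
servo_tool(targets=[2.5,0,0.5,0,2.5,0,0.5,0,2.5,0,0.5,0,0,0,0,0,0,0,0,0])

```text
time_s: 23.15
eef_pos: [0.5163, 0.0382, 0.1487]
eef_rot: [-0.06, -0.704, -0.06, 0.705]
wrist_force: [0.2, 0.4, -0.7]
opening: 0.003
```

```bash
python3 lk2.py 25
```

```text
t 23.15 tcp mm [516.3  38.2 148.7] mould xy [-90.2  69.7] F [ 0.2  0.4 -0.7] open 0.3 yerr 0.001
```

View pics/side25z.png

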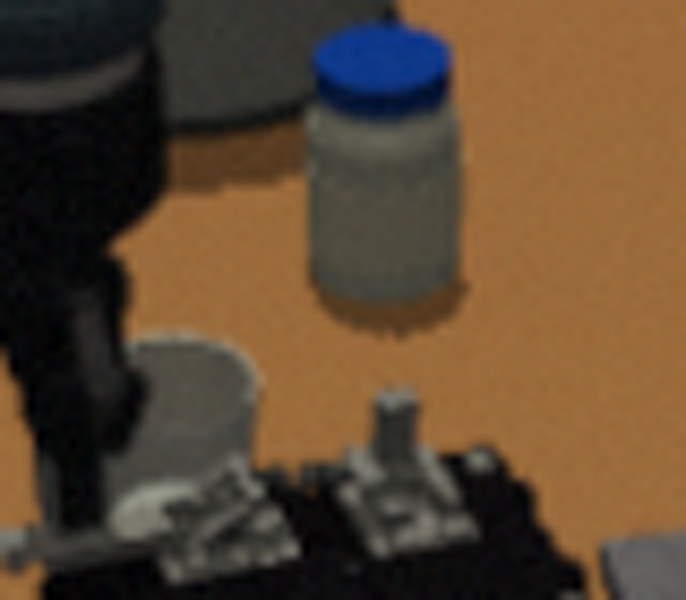

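Call:
servo_tool(targets=[2,0,0,0,1.5,0,0,0,1,0,0,0,0,0,0,0,0,0,0,0])

```text
time_s: 23.7
eef_pos: [0.5164, 0.0382, 0.1449]
eef_rot: [0.06, 0.705, 0.06, -0.705]
wrist_force: [-3.7, -1.6, 5.3]
opening: -0.005
```

```bash
python3 lk2.py 26; python3 lev.py 26 -42.2 0 0.05 0.1
```

```text
t 23.7 tcp mm [516.4  38.2 144.9] mould xy [-90.   69.6] F [-3.7 -1.6  5.3] open -0.4 yerr 0.001
```

View pics/lev26.png

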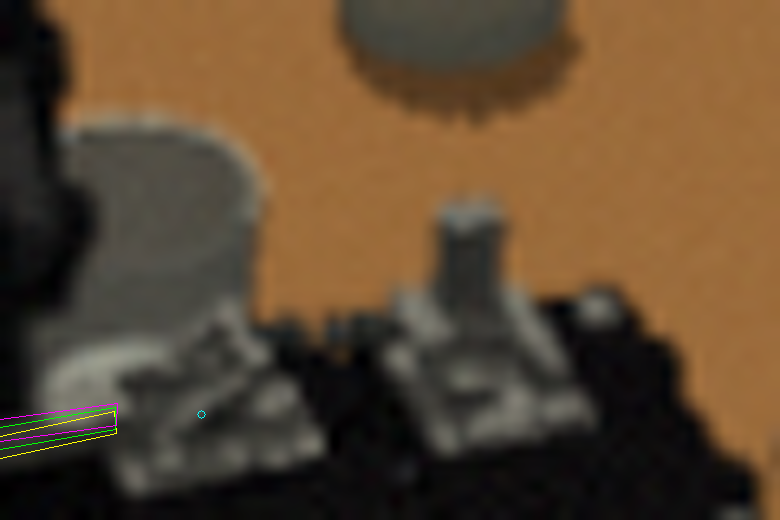

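Call:
servo_tool(targets=[1,0,0,0,1,0,0,0,0,0,0,0,0,0,0,0,0,0,0,0])

```text
time_s: 24.25
eef_pos: [0.5165, 0.0381, 0.1445]
eef_rot: [0.06, 0.705, 0.06, -0.705]
wrist_force: [-8.9, 0.3, 19.5]
opening: 0.001
```

```bash
cat > ov2.py <<'E'
import sys
from h import *
k=sys.argv[1]; nx,nz,c=map(float,sys.argv[2:5]); S=13
im=cv2.imread(f"pics/side{k}.png"); a=cv2.resize(im[150:190,230:290],(780,520),interpolation=cv2.INTER_CUBIC)
def pt(x,y,z):
    w=m2w(x-42.2,y); u=proj("side",np.array([w[0],w[1],z])/1000); return (int((u[0]-230+.5)*S),int((u[1]-150+.5)*S))
n=np.array([nx,nz])
def hk(x,z): return n+np.array([x*np.cos(c)-z*np.sin(c),x*np.sin(c)+z*np.cos(c)])
def poly(pts,y,col):
    q=[pt(*(lambda r:(r[0],y,r[1]))(hk(*i))) for i in pts]; cv2.polylines(a,[np.array(q)],True,col,1)
poly([(-2.5,-2.5),(5,-2.5),(5,16),(1,16),(1,2.5),(-2.5,2.5)],59,(0,0,255))
poly([(-10,16),(4,16),(4,42),(-10,42)],65,(255,0,255))
for x in (52,64.5,74.5,80.5): cv2.line(a,pt(x,53,114),pt(x,87,114),(0,255,0),1)
cv2.imwrite(f"pics/ov{k}.png",a)
E
python3 - <<'E'
from h import *
o,T=st()
E
python3 ov2.py 26 64.5 107 -.1
```

```text
t 24.25 tcp mm [516.5  38.1 144.5] mould xy [-90.   69.6] F [-8.9  0.3 19.5] open 0.0 yerr 0.001
```

View pics/ov26.png

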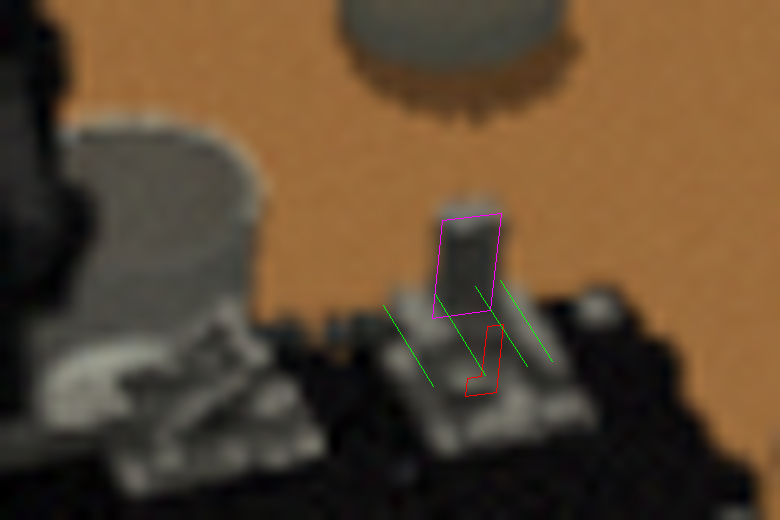

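Call:
servo_tool(targets=[-5,0,0,0,-10,0,0,0,-20,0,0,0,-20,0,0,0,0,0,0,0])

```text
time_s: 24.75
eef_pos: [0.5183, 0.0379, 0.2004]
eef_rot: [0.06, 0.706, 0.06, -0.703]
wrist_force: [0.4, 0.5, -0.6]
opening: -0.001
```

Call:
servo_tool(targets=[-20,0,20,0,-20,0,20,0,0,0,20,0,0,0,0,0,0,0,0,0])

```text
time_s: 25.25
eef_pos: [0.4573, 0.028, 0.2369]
eef_rot: [0.06, 0.705, 0.06, -0.705]
wrist_force: [0.6, 0.1, -0.5]
opening: 0.001
```

```bash
python3 lk2.py 27; python3 lev.py 27 -42.2 0 0.07 0.14; python3 ov2.py 27 64.5 107 -.1
python3 - <<'E'
from h import *
im,d=cams.camera("side"); w=cloud("side",d); M=(w[...,:2]*1000-O*1000)@Rm
z=w[...,2]*1000
m=(M[...,0]>-125)&(M[...,0]<-64)&(abs(M[...,1]-70)<9)&(z>106)
A=np.c_[M[m][:,0]+42.2,np.ones(m.sum())]; print(m.sum(),np.linalg.lstsq(A,z[m],rcond=None)[0],np.median(z[m]))
E
```

```text
t 25.25 tcp mm [457.3  28.  236.9] mould xy [-150.    69.6] F [ 0.6  0.1 -0.5] open 0.1 yerr -0.0
140 [  -8.63003869 -184.04296441] 120.72875174824665
```

View pics/side27z.png

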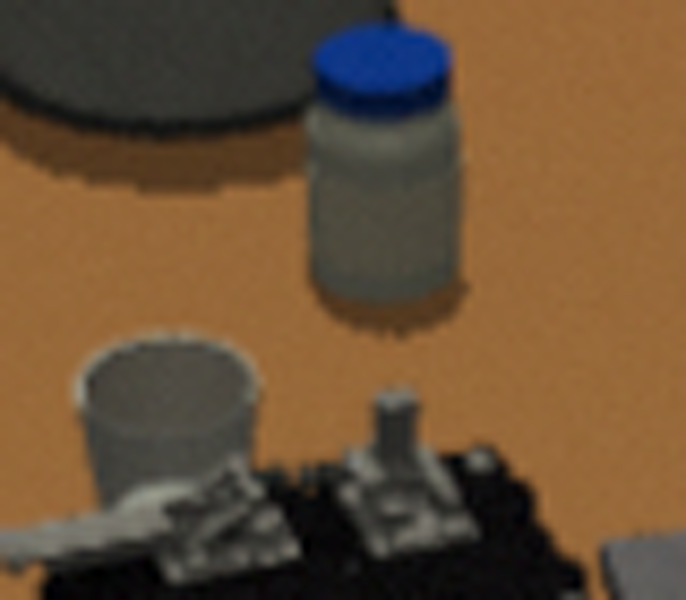

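View pics/ov27.png

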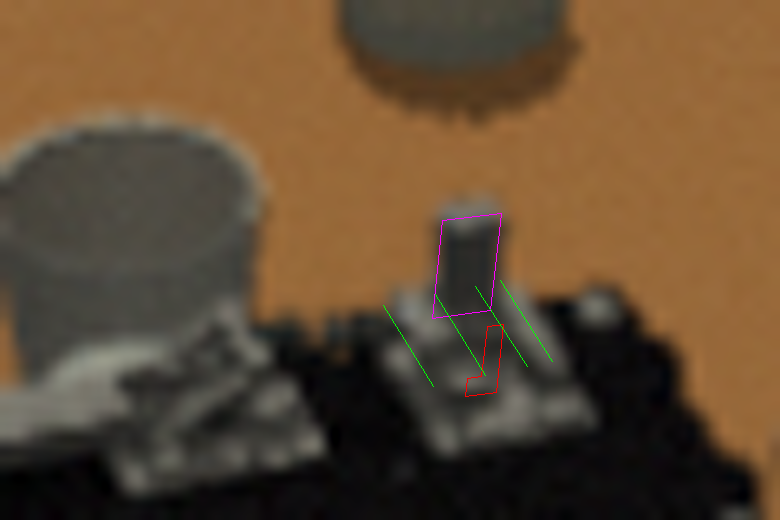

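Run:
```python
from h import *
for n in ("side","top"):
    im,d=cams.camera(n); cv2.imwrite(f"pics/{n}28.png",im); w=cloud(n,d); M=(w[...,:2]*1000-O*1000)@Rm
    z=w[...,2]*1000
    m=(M[...,0]>-116)&(M[...,0]<-66)&(abs(M[...,1]-70)<8)&(z>108)&(z<135)
    if m.sum()>5: print(n,m.sum(),np.polyfit(M[m][:,0]+42.2,z[m],1))
    t=(M[...,0]>0)&(M[...,0]<40)&(abs(M[...,1]-70)<10)&(z>140)&(z<175); print("tab",t.sum(),[np.percentile(z[t],90) if t.sum() else 0, M[t][:,0].min() if t.sum() else 0, M[t][:,0].max() if t.sum() else 0])
cv2.imwrite("pics/top28z.png",cv2.resize(im[110:260,150:350],(800,600),interpolation=cv2.INTER_CUBIC))
```

```text
side 60 [-4.27582672e-02  1.15644568e+02]
tab 17 [np.float64(148.58046887147347), np.float64(17.377192279682195), np.float64(31.06841646457894)]
tab 20 [np.float64(151.69310533575438), np.float64(18.220331198440476), np.float64(32.65507520917976)]
```

View pics/top28z.png

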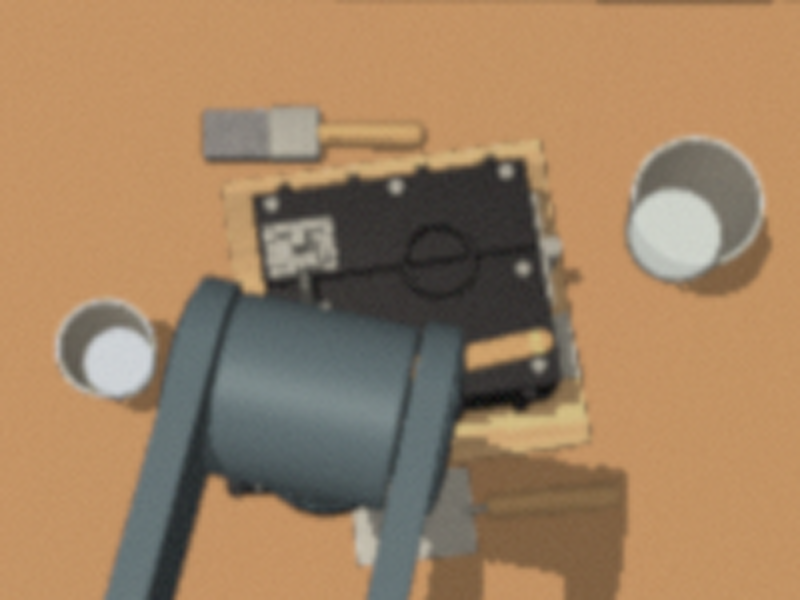

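Run:
```python
from bench import workorder, telemetry
print(workorder.hand_in()); print(telemetry.get_obs()["time_s"])
```

```text
the job is handed in; nothing more can be done
None
the job is handed in; nothing more can be done
```

The mould box is latched shut and the job is handed in at about 25 s of the 72 s allowed; no verdict came back.

**What I did:**
- I took the claw by its tab, felt the nose down to the slot floor and drew it back under the lip.
- I pulled the swinging half shut until the halves met. The force stopped rising freely at about 10 N.
- I released the claw and swung the lever down over centre to its stop. The final push was about 20 N at the wrist, and the lever stayed down when I lifted off.

**What the last checks showed:**
- **Lever:** it looked flat in the picture. A noisy depth fit gave about 0.04 rad, inside the 0.07 rad limit.
- **Halves:** the parting line looked closed in the top view.
- **Claw:** the tab lined up with a nose about 107 mm above the bench at x 22.5 mm. My estimate is only good to 1–2 mm in x.
- **Bystanders:** those in view looked unmoved in the pictures. I did not measure them, and the arm hid part of stick_a and the spatula.
- **Robot:** it stood clear, reading about zero force.

**What I could not confirm:**
- The claw's pull of more than 15 N was never measured directly. I infer it from the lever staying home and the half staying shut.
- The lever needed only about 2–3 N at the readings I took on the way down, less than the 6 N expected.
- While I guided the nose in, my arm-position model disagreed with the camera by 2–3 mm, so I relied on touch for the slot.

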